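# Charge and stir the deburring bowl, lay out the contact blocks

### The job

Make the next deburring batch ready: put every orange abrasive barrel from the black mat into the steel bowl with the white balls, then stir the mix with the stirrer, its foot down near the bottom, in at least three wide full rounds so that the balls are moved all round the bowl, and stand the stirrer upright back on its cork pad. Every black contact block has to end lying flat inside the aluminium tray with its copper face up, side by side and not on the lip, so turn over those that lie copper face down (they may go before or after the stirring). Spill nothing from the bowl, and leave the reel, spray can, screwdriver and gauge bar where they are.

Things in the scene. Friction and masses are not known exactly. Their poses are not given: they have to be found in the camera images.
- bowl: Open round steel bowl with a flat floor, fixed to the bench: 156 mm across at the rim, 144 mm at the foot, 55 mm high, wall 4 mm, inner floor 5 mm above the bench (inner radius about 68 mm). Origin: centre of its underside. It holds six white balls.
- pad: Round cork pad, 84 mm across, 4 mm thick, fixed to the bench; the stirrer stands on it. Origin: centre of its underside.
- stirrer: Stirrer, 135 mm tall, 180 g, standing upright on the cork pad. From below: heavy steel foot 32 mm across and 22 mm high with a flat sole of 26 mm, thin steel stem 12 mm across, square wooden handle 20 x 20 mm from 65 to 135 mm above the sole. Origin: centre of the sole; z runs up the stem, x and y are square to the handle's faces.
- stirrer_foot (a point): Centre of the stirrer's flat sole.
- stirrer_handle (a point): Point on the stirrer's axis in the wooden handle, 100 mm above the sole: where to grip it.
- mat: Flat black rubber mat, 70 x 150 x 4 mm (x, y, z), fixed to the bench, on which the orange barrels stand. Origin: centre of its underside.
- tray: Shallow aluminium loading tray, fixed to the bench: 130 x 260 mm (its x, y), floor 4 mm thick, a low lip 3 mm wide that rises to 10 mm above the bench. Origin: centre of its underside.
- white1_center (a point): Centre of a white ceramic ball, 20 mm across, 20 g, loose in the bowl.
- white2_center (a point): Centre of a white ceramic ball, 20 mm across, 20 g, loose in the bowl.
- white3_center (a point): Centre of a white ceramic ball, 20 mm across, 20 g, loose in the bowl.
- white4_center (a point): Centre of a white ceramic ball, 20 mm across, 20 g, loose in the bowl.
- white5_center (a point): Centre of a white ceramic ball, 20 mm across, 20 g, loose in the bowl.
- white6_center (a point): Centre of a white ceramic ball, 20 mm across, 20 g, loose in the bowl.
- orange1_center (a point): Centre of an orange abrasive barrel (solid upright cylinder, 22 mm across, 20 mm high, 30 g); z is its axis. One to three of them are present.
- orange2_center (a point): Centre of an orange abrasive barrel (solid upright cylinder, 22 mm across, 20 mm high, 30 g); z is its axis. One to three of them are present.
- orange3_center (a point): Centre of an orange abrasive barrel (solid upright cylinder, 22 mm across, 20 mm high, 30 g); z is its axis. One to three of them are present.
- block1: Square contact block, 44 x 44 x 20 mm, 90 g: black moulded body, one of its two square faces copper-coloured (the outer 6 mm). Origin: centre of the block; its z axis points out of the copper face, so z points down while the block lies copper face down. Two or three blocks are present; some lie copper face down, some copper face up. A block can stand on its edge.
- block2: Square contact block, 44 x 44 x 20 mm, 90 g: black moulded body, one of its two square faces copper-coloured (the outer 6 mm). Origin: centre of the block; its z axis points out of the copper face, so z points down while the block lies copper face down. Two or three blocks are present; some lie copper face down, some copper face up. A block can stand on its edge.
- block3: Square contact block, 44 x 44 x 20 mm, 90 g: black moulded body, one of its two square faces copper-coloured (the outer 6 mm). Origin: centre of the block; its z axis points out of the copper face, so z points down while the block lies copper face down. Two or three blocks are present; some lie copper face down, some copper face up. A block can stand on its edge.
- spool: Reel of copper wire, 64 mm across, 46 mm high, standing loose beyond the bowl. Origin: centre of its underside. Not part of the job.
- spray: Spray can with a yellow cap, 60 mm across, 140 mm tall, loose at the far side. Origin: centre of its underside. Not part of the job.
- screwdriver: Screwdriver lying loose near the robot. Not part of the job.
- gauge: Steel gauge bar, 30 x 90 x 12 mm, lying loose on the far side, between bowl and spray can. Origin: centre of its underside. Not part of the job.
There are look-alikes about, which are no part of the job. There is more than one size of the pad; the job needs the largest.

How it is judged:
On the way, in this order (a step that is already met when the one before it is completed fails the run):
1. every orange barrel is in the bowl (horizontal distance between each of orange1_center, orange2_center, orange3_center and bowl below 0.07 m and height (world z) of each of orange1_center, orange2_center, orange3_center below 0.055 m), for 0.2 s.
2. stirring: the stirrer's foot, near the bowl's floor, passes one side of the bowl, at least 20 mm from its middle (all of step 1 and x of stirrer_foot in the frame of bowl above 0.02 m and y of stirrer_foot in the frame of bowl between -0.015 and 0.015 m and height (world z) of stirrer_foot below 0.025 m and horizontal distance between stirrer_foot and bowl below 0.068 m).
3. stirring: the stirrer's foot, near the bowl's floor, passes the opposite side of the bowl, at least 20 mm from its middle (all of step 1 and x of stirrer_foot in the frame of bowl below -0.02 m and y of stirrer_foot in the frame of bowl between -0.015 and 0.015 m and height (world z) of stirrer_foot below 0.025 m and horizontal distance between stirrer_foot and bowl below 0.068 m).
4. stirring: the stirrer's foot, near the bowl's floor, passes a quarter round from there of the bowl, at least 20 mm from its middle (all of step 1 and y of stirrer_foot in the frame of bowl above 0.02 m and x of stirrer_foot in the frame of bowl between -0.015 and 0.015 m and height (world z) of stirrer_foot below 0.025 m and horizontal distance between stirrer_foot and bowl below 0.068 m).
5. stirring: the stirrer's foot, near the bowl's floor, passes the side opposite to that of the bowl, at least 20 mm from its middle (and the white balls all round have been moved) (all of step 1 and y of stirrer_foot in the frame of bowl below -0.02 m and x of stirrer_foot in the frame of bowl between -0.015 and 0.015 m and height (world z) of stirrer_foot below 0.025 m and horizontal distance between stirrer_foot and bowl below 0.068 m and distance of any of white1_center, white4_center from where it was at the start of the episode above 0.012 m and distance of any of white2_center, white5_center from where it was at the start of the episode above 0.012 m and distance of any of white3_center, white6_center from where it was at the start of the episode above 0.012 m).
6. the stirrer stands upright on its pad again, let go (horizontal distance between stirrer_foot and pad below 0.035 m and height (world z) of stirrer_foot below 0.008 m and angle between stirrer's own z axis and vertical below 0.1 rad and contact force between the fingers and stirrer below 0.1 N), for 0.3 s.
At the end, for the whole second after the job is handed in: Every orange barrel and white ball is in the bowl, below the rim; the stirrer stands upright (0.1 rad) on the cork pad, within 35 mm of its centre; every block lies flat (0.12 rad), copper up, at rest in the tray, its centre within 48 mm (tray x) and 112 mm (tray y) of the middle (all of step 1 and horizontal distance between each of white1_center, white2_center, white3_center, white4_center, white5_center, white6_center and bowl below 0.07 m and height (world z) of each of white1_center, white2_center, white3_center, white4_center, white5_center, white6_center below 0.055 m and horizontal distance between stirrer_foot and pad below 0.035 m and height (world z) of stirrer_foot below 0.008 m and angle between stirrer's own z axis and vertical below 0.1 rad and x of block1 in the frame of tray between -0.048 and 0.048 m and y of block1 in the frame of tray between -0.112 and 0.112 m and angle between each of block1, block2, block3's own z axis and vertical below 0.12 rad and height (world z) of each of block1, block2, block3 below 0.02 m and linear speed of each of block1, block2, block3 below 0.02 m/s and x of block2 in the frame of tray between -0.048 and 0.048 m and y of block2 in the frame of tray between -0.112 and 0.112 m and x of block3 in the frame of tray between -0.048 and 0.048 m and y of block3 in the frame of tray between -0.112 and 0.112 m); the robot touches nothing.
It fails at once if the reel, spray can, screwdriver or gauge bar is moved more than 30 mm (distance of any of spool, spray, screwdriver, gauge from where it was at the start of the episode above 0.03 m).
It fails at once if a white ball is spilled out of the bowl (horizontal distance between any of white1_center, white2_center, white3_center, white4_center, white5_center, white6_center and bowl above 0.1 m).
Of orange1, orange2, orange3 only 1 to 3 are there at a start; the rules pass over those that are not, and their reading is None.
Of block1, block2, block3 only 2 to 3 are there at a start; the rules pass over those that are not, and their reading is None.
At some moment in a run one of orange1, orange2, orange3, block1, block2, block3 may be knocked a few centimetres aside while the robot is not near it.
It also fails if it takes over 210 s, if anything falls off the work surface, if the arm or the gripper's body presses on something with over 40 N, if the wrist force passes 120 N, or if a joint passes its speed limit or range.

### The arm

A 7-joint arm with a two-finger parallel gripper is mounted at the origin on the work surface. World frame = base frame: x ahead of the robot, y to its left, z up, the work surface at z = 0. Lengths are in m, angles in rad, forces in N, time in s.
With the tool pointing down it reaches from about 0.4 to 0.85 m from the base axis. Payload 10.4 kg.
Tool frame: the origin (TCP) lies at the very end of the fingers, on their centre line; the grasp point (between the pads) lies 19 mm behind it; z points along the fingers, y is the line along which they close (so a half turn about z gives the same grasp; the last joint's range is limited). The gripper opens to 87 mm and grips with 3 to 60 N. Pads are 19 mm wide; open, the fingers measure 117 mm over their backs; the gripper's body (75 mm by 190 mm) begins 51 mm behind the grasp point.
Start: joints at [1.321, 0.332, -0.065, 1.46, 0.022, 1.35, -0.088], TCP at [0.141, -0.609, 0.223] pointing down, gripper open.
Joint ranges: [-2.6, 2.6], [-0.5, 2.12], [-1.47, 1.34], [0.16, 2.42], [-1.27, 4.41], [0.06, 2.06], [-2.6, 2.6]. Speed limits (rad/s): [2.22, 2.22, 2.79, 2.79, 3.14, 3.14, 3.14].

### API

Orientations are given as a unit quaternion [x, y, z, w].
In Python, from bench import read_state, cams, workorder gives the robot as it stands.
- The arm moves only by the shell command python3 -m crank 'ROWS' [FORCE]. ROWS is text: rows parted by semicolons, each of 5 numbers parted by spaces: the shift along the tool's x, y, z scaled (see below), then the turn about the tool's z scaled (see below), then the opening, from -1 (shut) to 1 (fully open). In form: dx dy dz yaw jaw; .... A call has 1 to 10 rows; each row shifts and turns the commanded pose from where the row before left it, along the tool's axes as they then stand; what a row does not reach is not made up. The controller multiplies each number of a shift by 200 mm and each number of a turn by 90 degrees. A row lasts 1/10 s, in which the tool goes at most 50 mm and 8.59 degrees, less where a joint would pass 70% of its speed; a pose out of reach is approached as far as the arm can. A call with a number of a shift or a turn outside -1 to 1 is refused whole. A call with a gripper value outside its range is refused whole. The fingers move at their own pace and stop on an object; FORCE is the grip in N (left out, the last holds). Time passes only in rows, so rows that do not move let the fingers close. It gives the time, the measured TCP pose, the force, the opening and the grip force at its end, in the units of the state.
- read_state(): the state, without advancing time (a new reading comes with each control period).
- cams.camera(name): name is "side" or "top" or "wrist"; returns a dict with "img" (420x560x3 uint8, blue, green, red), "K" (3x3 intrinsics, pixels), "dist" ([k1, k2, p1, p2, k3] as OpenCV has them; the pictures are not rectified), "xyz" and "attitude" of the camera in the world; the wrist camera has in their place "mount" (4x4, takes a point from camera to tool coordinates, whose origin is the TCP and whose axes are the flange's). Camera axes: x right, y down, z forward; pixel columns grow to the right and rows downward; lengths in m; the calibration is good to about 2 mm. A picture is of the moment at which its call begins: read the wrist's pose just before it. There is no depth.
- workorder.close_job(): hands the job in; it is judged then, once.
The state is a dict: "time": time; "joint_positions": joint angles; "joint_vel": joint speeds; "joint_torque": joint torques, N m; "ee_pos": TCP position; "eef_rot": TCP orientation; "ft_force": force on the tool from outside, world axes, zero at the start; "torque": the same for the moment, N m; "width": finger opening in m; "grip_force": force on a finger pad.
Only numpy, scipy, OpenCV 4.12 (cv2) and the standard library are available. Lean on these libraries where they do the work, as an engineer would, in place of code of your own. Each camera call takes 0.05 s, during which the arm holds its last target. There are 200 camera calls.

## Working session

There is one attempt and no reset: what is moved stays moved. The work goes in short steps, Python scripts to look and compute and a shell command to move; the robot and the scene stay as the last step left them, time stands still between calls to the robot, and variables do not carry over. Pictures are saved under pics/ and viewed, at most 14 in all, crops included, and the job is handed in when it is done.

```bash
ls; mkdir -p pics; python3 - <<'E'
from bench import read_state, cams
import cv2,json
s=read_state(); print({k:s[k] for k in ('time','ee_pos','eef_rot','width','ft_force')})
for n in ('top','side','wrist'):
    c=cams.camera(n); cv2.imwrite(f'pics/{n}0.png',c['img'])
    print(n,{k:(v.tolist() if hasattr(v,'tolist') else v) for k,v in c.items() if k!='img'})
E
```

```text
pics
{'time': 0.0, 'ee_pos': array([ 0.14044077, -0.60863971,  0.22178667]), 'eef_rot': array([ 9.93573794e-01,  1.13184177e-01, -1.15520637e-04, -6.66979908e-04]), 'width': 0.08707022260181203, 'ft_force': array([-0.20284226,  0.09604623,  0.45832761])}
top {'K': [[520.963080040344, 0.0, 283.6346557626442], [0.0, 520.963080040344, 205.40408615038046], [0.0, 0.0, 1.0]], 'dist': [-0.16757998427670007, 0.0, 0.0, 0.0, 0.0], 'xyz': [0.4526750869656815, -0.06645353368834149, 1.4166036761936172], 'attitude': [-0.7006333249639821, 0.7117662205048234, -0.02580421689573357, 0.04284779677640619]}
side {'K': [[396.2040207400826, 0.0, 283.44412545651073], [0.0, 396.2040207400826, 202.47303942850746], [0.0, 0.0, 1.0]], 'dist': [0.03302945278682312, 0.0, 0.0, 0.0, 0.0], 'xyz': [0.31705586191702995, -0.619669659616474, 0.6200969443105973], 'attitude': [0.8847764442961051, -0.20208794365944582, 0.08823837879814792, -0.41054244013659846]}
wrist {'K': [[351.73203667179627, 0.0, 276.84767054573666], [0.0, 351.73203667179627, 210.99418073873608], [0.0, 0.0, 1.0]], 'dist': [-0.05900799233750882, 0.0, 0.0, 0.0, 0.0], 'mount': [[0.0003537010358527482, -0.9676622443855825, -0.2522491936285066, 0.06672902656710768], [0.999999870096123, 0.00024968275249718933, 0.0004443717564659632, -2.0717387487656502e-05], [-0.00036701949822313154, -0.25224931803510925, 0.9676622069955547, -0.16268351663613415], [0.0, 0.0, 0.0, 1.0]]}
```

View pics/top0.png

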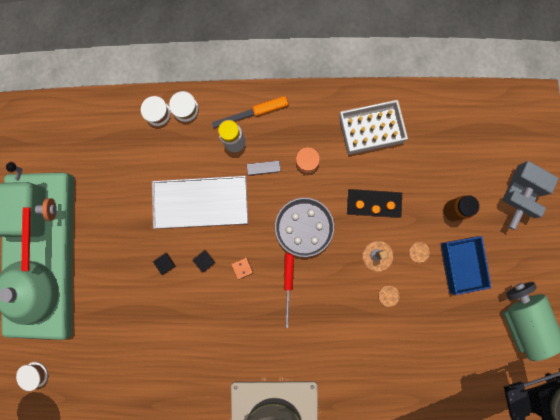

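View pics/side0.png

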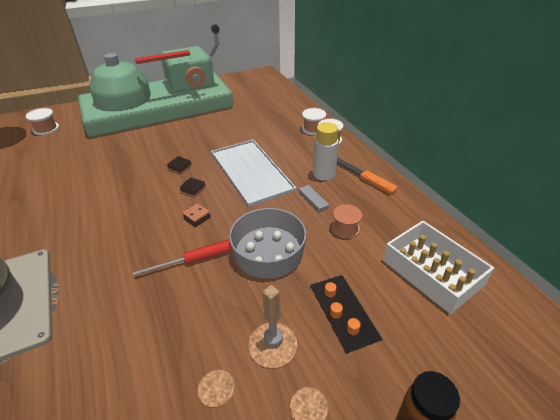

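Top view: three orange barrels on the black mat, about (360,204), (376,209) and (391,205). The bowl is at (304,228) and the tray at (200,202). There are two dark blocks at (164,264) and (204,261), and a copper-up block at (242,268). The stirrer stands on the largest pad at (378,256), with smaller pads at (419,252) and (389,296). The reel at (307,160) and the brass pins in the white box at (375,127) could be mistaken for orange pieces. Next I take enlarged crops.

```bash
cat > h.py <<'E'
import numpy as np, cv2
from scipy.spatial.transform import Rotation as R
from bench import read_state, cams
def pose(c,s=None):
    if 'mount' in c:
        M=np.array(c['mount']); T=np.eye(4); T[:3,:3]=R.from_quat(s['eef_rot']).as_matrix(); T[:3,3]=s['ee_pos']; T=T@M
        return T[:3,:3],T[:3,3]
    return R.from_quat(c['attitude']).as_matrix(),np.array(c['xyz'])
def ray(c,uv,s=None):
    Rc,o=pose(c,s); p=cv2.undistortPoints(np.array([[uv]],float),np.array(c['K']),np.array(c['dist'])).ravel()
    d=Rc@np.r_[p,1]; return o,d/np.linalg.norm(d)
def onz(c,uv,z,s=None):
    o,d=ray(c,uv,s); return o+d*(z-o[2])/d[2]
def tri(rays):
    A=0;b=0
    for o,d in rays:
        P=np.eye(3)-np.outer(d,d); A=A+P; b=b+P@o
    x=np.linalg.solve(A,b); return x,max(np.linalg.norm((np.eye(3)-np.outer(d,d))@(x-o)) for o,d in rays)
def proj(c,X,s=None):
    Rc,o=pose(c,s); r=cv2.Rodrigues(Rc.T)[0]
    return cv2.projectPoints(np.array(X,float).reshape(-1,1,3),r,-Rc.T@o,np.array(c['K']),np.array(c['dist']))[0].reshape(-1,2)
def crop(img,x0,y0,x1,y1,k,f):
    o=cv2.resize(img[y0:y1,x0:x1],None,fx=k,fy=k,interpolation=cv2.INTER_CUBIC)
    for x in range((x0//20+1)*20,x1,20): cv2.putText(o,str(x),((x-x0)*k,8),0,.3,(255,255,255)); cv2.line(o,((x-x0)*k,10),((x-x0)*k,14),(255,255,255))
    for y in range((y0//20+1)*20,y1,20): cv2.putText(o,str(y),(0,(y-y0)*k+3),0,.3,(255,255,255)); cv2.line(o,(20,(y-y0)*k),(24,(y-y0)*k),(255,255,255))
    cv2.imwrite(f,o)
def yaw(s): # heading of tool x in world, deg
    x=R.from_quat(s['eef_rot']).as_matrix()[:,0]; return np.degrees(np.arctan2(x[1],x[0]))
def go(P,th=None,s=None):
    "print shift (tool units, before turning) and turn units to TCP P, tool-x heading th deg"
    s=s or read_state(); M=R.from_quat(s['eef_rot']).as_matrix(); d=M.T@(np.array(P)-s['ee_pos'])/.2
    t=0 if th is None else -((th-yaw(s)+180)%360-180)/90
    print('shift',d.round(3),'turn',round(t,3),'yaw now',round(yaw(s),1))
E
python3 - <<'E'
from h import *
t=cv2.imread('pics/top0.png'); s=cv2.imread('pics/side0.png')
crop(t,145,150,435,290,2,'/tmp/x.png')
import cv2
crop(t,340,180,440,310,4,'pics/a1.png'); 
crop(t,145,170,260,290,5,'pics/a2.png'); 
crop(s,160,140,320,270,5,'pics/a3.png'); crop(s,220,200,400,380,3,'pics/a4.png')
E
```

```text
(no output)
```

View pics/a1.png

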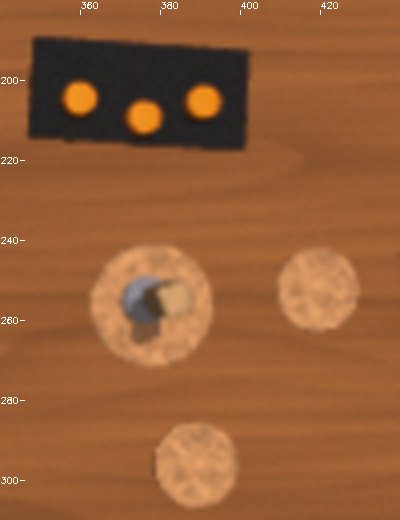

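View pics/a4.png

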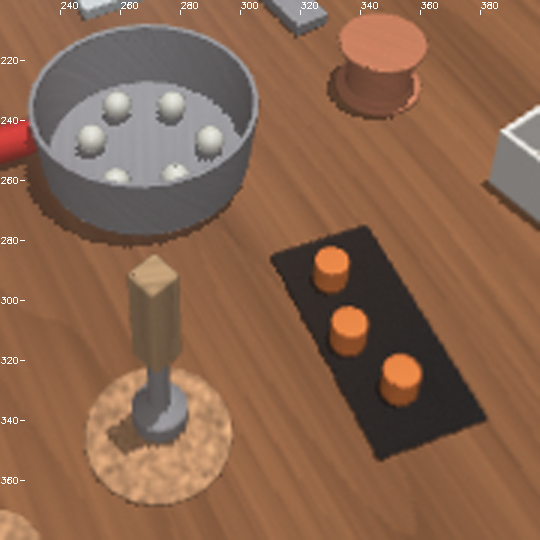

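View pics/a2.png

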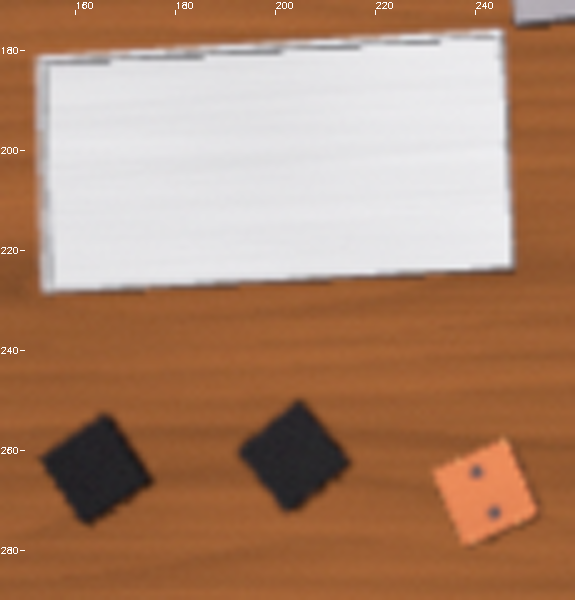

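View pics/a3.png

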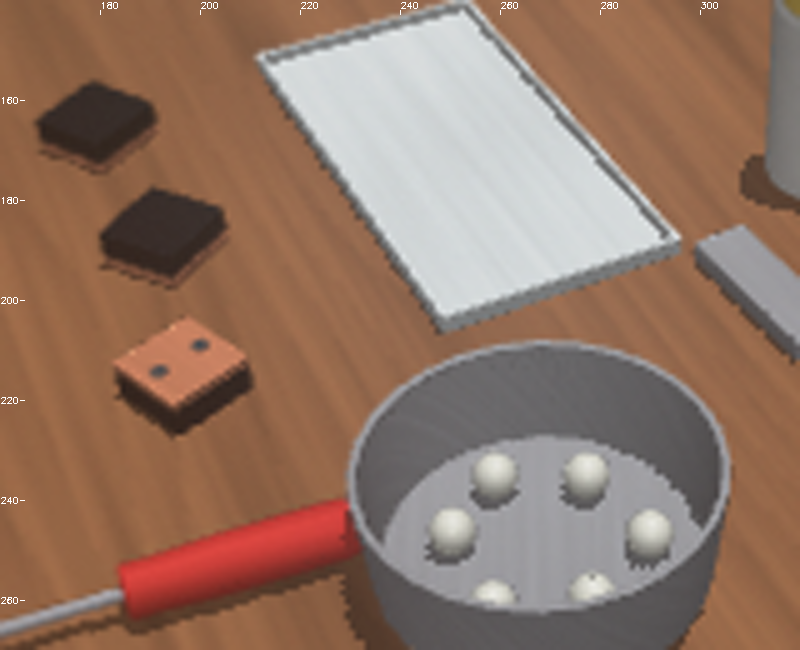

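The crops confirm the choices. Barrels (top image): (360,204.5), (376.2,209.2), (391,205.2). The largest pad is at (378,256), with the handle top at (384,254.7). Block tops are at (164.4,264) dark, (204,261.2) dark and (242.4,268.2) copper up.

```bash
python3 - <<'E'
from h import *
np.set_printoptions(precision=4,suppress=True)
t=cams.camera('top'); s=cams.camera('side')
def T(n,a,b):
    x,e=tri([ray(t,a),ray(s,b)]); print(n,x,'err',round(e,4))
T('or1',(360,204.5),(330.7,286));T('or2',(376.25,209.25),(336.7,306.3));T('or3',(391,205.25),(354,321.7))
T('handle',(384,254.75),(271.7,290.7));T('pad',(378,256.25),(273,344.7))
T('b1',(164.4,264),(179.2,163));T('b2',(204,261.2),(192.6,184.8));T('b3',(242.4,268.2),(196.2,212.2))
a2=lambda p:(p[0]/5+145,p[1]/5+170); a3=lambda p:(p[0]/5+160,p[1]/5+140)
tr=[onz(t,a2(p),.01) for p in((37,56),(502,30),(513,270),(44,293))]; 
ts=[onz(s,a3(p),.01) for p in((260,56),(468,2),(681,238),(443,328))]
print('tray',np.mean(tr,0),np.mean(ts,0)); print(np.array(tr)[:,:2]); print(np.array(ts)[:,:2])
for n,cs in dict(b1=((107,413),(153,482),(88,526),(40,459)),b2=((298,400),(351,462),(292,513),(239,450)),b3=((507,437),(540,511),(470,547),(432,470))).items():
    P=np.array([onz(t,a2(p),.02)[:2] for p in cs]); e=np.roll(P,-1,0)-P
    print(n,P.mean(0),np.linalg.norm(e,axis=1),np.degrees(np.arctan2(e[:,1],e[:,0]))%90)
# bowl: balls and rim
g=cv2.cvtColor(t['img'],cv2.COLOR_BGR2GRAY); m=(t['img'].min(2)>140).astype('uint8'); m[:190]=0;m[265:]=0;m[:,:265]=0;m[:,340:]=0
n,l,st,c=cv2.connectedComponentsWithStats(m); print(c[1:],st[1:,4])
B=[onz(t,q,.018)[:2] for q,a in zip(c[1:],st[1:,4]) if a>10 and a<60]; print(np.array(B),np.mean(B,0))
cc=cv2.HoughCircles(g,cv2.HOUGH_GRADIENT,1,50,param1=80,param2=15,minRadius=25,maxRadius=34); 
for q in cc[0][:4]: print('circ',q,onz(t,q[:2],.055))
print('bowl side',onz(s,(268,235),.055)) 
E
```

```text
or1 [ 0.5881 -0.2392  0.0255] err 0.0007
or2 [ 0.5744 -0.2825  0.0266] err 0.0007
or3 [ 0.5842 -0.3224  0.0281] err 0.0005
handle [ 0.4528 -0.281   0.139 ] err 0.001
pad [ 0.4485 -0.2873  0.0021] err 0.0006
b1 [0.4361 0.2921 0.018 ] err 0.0011
b2 [0.4425 0.1831 0.0184] err 0.0008
b3 [0.4224 0.0792 0.0185] err 0.0004
tray [0.6023 0.1973 0.01  ] [0.6036 0.1923 0.01  ]
[[0.6637 0.3297]
 [0.6727 0.07  ]
 [0.541  0.065 ]
 [0.532  0.3244]]
[[0.5361 0.3208]
 [0.6627 0.3223]
 [0.6737 0.069 ]
 [0.5419 0.0573]]
b1 [0.435  0.2919] [0.0453 0.0431 0.0451 0.0448] [34.1426 33.2231 36.2748 33.4987]
b2 [0.4416 0.183 ] [0.0442 0.0421 0.0446 0.0419] [40.4458 40.0485 40.1581 39.4521]
b3 [0.4219 0.079 ] [0.0433 0.0422 0.046  0.0441] [23.5223 26.4777 25.8901 22.9814]
[[295.     199.4   ]
 [304.     198.    ]
 [311.5    199.    ]
 [289.5    201.75  ]
 [315.     200.    ]
 [317.     201.    ]
 [319.     202.    ]
 [282.2222 208.    ]
 [303.7185 227.8185]
 [324.5    206.5   ]
 [328.5    211.5   ]
 [278.     214.    ]
 [331.1429 217.    ]
 [277.     216.5   ]
 [276.     220.    ]
 [275.     226.5   ]
 [333.     226.5   ]
 [276.     233.5   ]
 [332.     233.5   ]
 [277.     237.    ]
 [330.6667 238.    ]
 [278.3333 240.    ]
 [329.     241.    ]
 [281.     244.    ]
 [286.     249.    ]
 [321.     250.    ]
 [292.     253.    ]
 [318.     252.    ]
 [294.5    254.    ]
 [298.     255.    ]
 [310.5    255.    ]
 [314.     254.    ]] [   5    9    2    4    1    1    1    9 1879    6    2    1    7    2
    3    8    8    4    2    1    3    3    1    3    3    1    1    1
    2    1    2    1]
[] nan
circ [304.5 228.5  28.6] [ 0.524  -0.0882  0.055 ]
circ [ 26.5 292.5  32.3] [0.3566 0.6775 0.055 ]
circ [373.5 135.5  30.1] [ 0.7692 -0.2774  0.055 ]
circ [541.5 325.5  32.3] [ 0.2501 -0.7221  0.055 ]
bowl side [ 0.5269 -0.0941  0.055 ]
  return _methods._mean(a, axis=axis, dtype=dtype,
  ret = ret.dtype.type(ret / rcount)
```

```bash
python3 - <<'E'
from h import *
go([.588,-.239,.17],90)
E
```

```text
shift [ 2.596 -1.298  0.262] turn -0.856 yaw now 13.0
```

```bash
python3 -m crank '0.216 -0.108 0 0 0.05;0.216 -0.108 0 0 0.05;0.216 -0.108 0 0 0.05;0.216 -0.108 0 0 0.05;0.216 -0.108 0 0 0.05;0.216 -0.108 0 0 0.05;0.216 -0.108 0 0 0.05;0.216 -0.108 0 0 0.05;0.216 -0.108 0 0 0.05;0.216 -0.108 0 0 0.05' 15
python3 -m crank '0.216 -0.108 0.02 0 0.05;0.216 -0.108 0.02 0 0.05;0 0 0 -0.095 0.05;0 0 0 -0.095 0.05;0 0 0 -0.095 0.05;0 0 0 -0.095 0.05;0 0 0 -0.095 0.05;0 0 0 -0.095 0.05;0 0 0 -0.095 0.05;0 0 0 -0.095 0.05'
python3 -m crank '0 0 0 -0.095 0.05;0 0 0 0 0.05'
python3 - <<'E'
from h import *
go([.588,-.239,.15],90)
s=read_state(); print(s['ee_pos'],s['joint_positions'],s['ft_force'])
c=cams.camera('wrist'); cv2.imwrite('pics/w1.png',c['img']); print(proj(c,[[.588,-.239,.024],[.5744,-.2825,.024],[.584,-.3224,.024],[.525,-.09,.055]],s))
E
```

```text
time: 1.25
ee_pos: [0.5141, -0.3001, 0.2227]
eef_rot: [0.994, 0.113, 0.0, 0.0]
ft_force: [0.7, -0.7, 1.1]
width: 0.0455
grip_force: 0.0
time: 2.25
ee_pos: [0.5873, -0.2399, 0.2144]
eef_rot: [0.756, 0.654, -0.0, -0.0]
ft_force: [0.5, 0.0, 0.5]
width: 0.0457
grip_force: 0.0
time: 2.45
ee_pos: [0.5872, -0.24, 0.2143]
eef_rot: [0.707, 0.708, -0.0, -0.0]
ft_force: [-0.3, -0.5, -1.0]
width: 0.0458
grip_force: 0.0
shift [0.005 0.004 0.322] turn 0.001 yaw now 90.1
[ 0.58723038 -0.24001611  0.21430884] [ 0.76525591  0.42157649 -0.60401194  1.41973847  0.23907254  1.37424054
  0.15697726] [-0.29315873 -0.53942088 -1.04057335]
[[279.54902923 187.46757371]
 [266.45605615 228.21109176]
 [275.56723484 263.4976212 ]
 [205.77884625  20.99108252]]
```

View pics/w1.png

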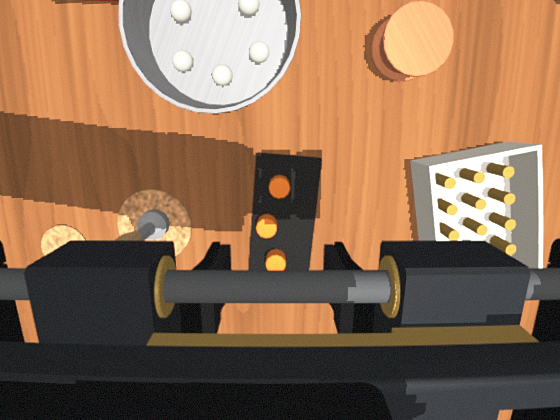

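The wrist view shows the barrels at (279,187), (266,227) and (276,263), matching the prediction. Grasping the first one now.

```bash
python3 -m crank '0.005 0.004 0.2 0 0.05;0 0 0.2 0 0.05;0 0 0.2 0 0.05;0 0 0.2 0 0.05;0 0 0.2 0 0.05;0 0 0 0 0.05;0 0 0 0 -0.8;0 0 0 0 -0.8;0 0 0 0 -0.8;0 0 0 0 -0.8' 15
python3 -m crank '0 0 -0.25 0 -0.8;0 0 -0.25 0 -0.8;0 0 -0.1 0 -0.8;0 0 0 0 -0.8'
python3 - <<'E'
from h import *
go([.527,-.09,.13],90)
s=read_state();print(s['ee_pos'],s['width'],s['grip_force'])
c=cams.camera('side'); t=cams.camera('top')
cv2.imwrite('pics/s1.png',np.vstack([c['img'][160:400,150:400],t['img'][140:320,160:410]]))
E
```

```text
time: 3.5
ee_pos: [0.5891, -0.2393, 0.0163]
eef_rot: [0.708, 0.707, 0.0, 0.001]
ft_force: [-0.2, -0.1, 3.0]
width: 0.0215
grip_force: 6.7
time: 3.9
ee_pos: [0.5904, -0.2394, 0.1395]
eef_rot: [0.708, 0.707, 0.001, 0.003]
ft_force: [0.9, -0.7, -0.2]
width: 0.0211
grip_force: 15.0
shift [ 0.747 -0.318  0.043] turn -0.001 yaw now 89.9
[ 0.59040636 -0.23943903  0.13954023] 0.021133971372652566 14.999806880950928
```

View pics/s1.png

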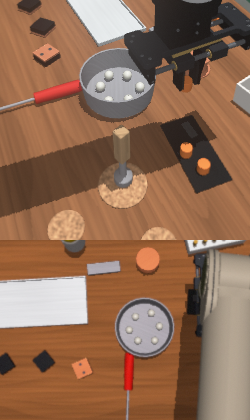

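```bash
python3 -m crank '0.171 -0.08 0 0 -0.8;0.171 -0.08 0 0 -0.8;0.171 -0.08 0 0 -0.8;0.171 -0.08 0 0 -0.8;0 0 0.175 0 -0.8;0 0 0.175 0 -0.8;0 0 0.175 0 -0.8;0 0 0 0 -0.8;0 0 0 0 -0.2;0 0 0 0 -0.2'
python3 -m crank '0 0 -0.2 0 -0.2;0 0 -0.2 0 -0.2;0 0 -0.2 0 0;0 0 0 0 0.05'
python3 - <<'E'
from h import *
s=read_state();c=cams.camera('wrist');t=cams.camera('top')
# orange finder
for c,st in ((t,None),(c,s)):
  hsv=cv2.cvtColor(c['img'],cv2.COLOR_BGR2HSV); m=cv2.inRange(hsv,(8,200,170),(18,255,255))
  n,l,a,q=cv2.connectedComponentsWithStats(m)
  print([(x.round(1).tolist(),int(k),onz(c,x,.024,st)[:2].round(4).tolist()) for x,k in zip(q[1:],a[1:,4]) if 15<k])
go([.5744,-.2825,.13],90)
E
```

```text
time: 5.0
ee_pos: [0.5253, -0.1021, 0.0311]
eef_rot: [0.707, 0.707, 0.001, 0.001]
ft_force: [0.7, -0.7, 0.4]
width: 0.0303
grip_force: 0.0
time: 5.4
ee_pos: [0.528, -0.1022, 0.1569]
eef_rot: [0.707, 0.707, 0.003, 0.005]
ft_force: [-0.7, -0.6, 0.6]
width: 0.0425
grip_force: 0.0
[([270.0, 105.0], 351, [0.8675, -0.0002]), ([390.5, 204.9], 46, [0.5852, -0.3216]), ([375.7, 208.9], 47, [0.5751, -0.2812])]
[([260.5, 195.1], 18, [0.5136, -0.0974]), ([279.7, 199.3], 35, [0.53, -0.1011]), ([267.2, 207.7], 31, [0.5192, -0.1086])]
shift [-0.9    0.246  0.111] turn -0.001 yaw now 89.9
```

```bash
python3 -m crank '-0.18 0.047 0 0 0.05;-0.18 0.047 0 0 0.05;-0.18 0.047 0 0 0.05;-0.18 0.047 0 0 0.05;-0.18 0.047 0 0 0.05;0 0 0.175 0 0.05;0 0 0.175 0 0.05;0 0 0.175 0 0.05;0 0 0.175 0 0.05;0 0 0 0 0.05'
python3 -m crank '0 0 0 0 -0.8;0 0 0 0 -0.8;0 0 0 0 -0.8;0 0 0 0 -0.8;0 0 -0.2 0 -0.8;0 0 -0.2 0 -0.8;0 0 -0.2 0 -0.8;0 0 0 0 -0.8'
python3 - <<'E'
from h import *
go([.527,-.078,.035],90)
E
```

```text
time: 6.5
ee_pos: [0.5703, -0.2816, 0.0066]
eef_rot: [0.707, 0.707, -0.0, -0.001]
ft_force: [0.1, -0.3, -0.3]
width: 0.0459
grip_force: 0.0
time: 7.3
ee_pos: [0.5741, -0.2829, 0.136]
eef_rot: [0.707, 0.707, 0.001, 0.004]
ft_force: [1.4, -0.4, -0.6]
width: 0.0219
grip_force: 15.0
shift [ 1.026 -0.241  0.499] turn -0.001 yaw now 89.9
```

```bash
python3 -m crank '0.205 -0.048 0 0 -0.8;0.205 -0.048 0 0 -0.8;0.205 -0.048 0 0 -0.8;0.205 -0.048 0 0 -0.8;0.205 -0.048 0 0 -0.8;0 0 0.17 0 -0.8;0 0 0.17 0 -0.8;0 0 0.15 0 -0.8;0 0 0 0 -0.8;0 0 0 0 -0.2'
python3 -m crank '0 0 0 0 -0.2;0 0 -0.2 0 -0.2;0 0 -0.2 0 -0.2;0 0 -0.2 0 0;0 0 0 0 0.05'
python3 - <<'E'
from h import *
s=read_state();t=cams.camera('top')
hsv=cv2.cvtColor(t['img'],cv2.COLOR_BGR2HSV); m=cv2.inRange(hsv,(8,200,170),(18,255,255))
n,l,a,q=cv2.connectedComponentsWithStats(m)
print([(x.round(1).tolist(),int(k),onz(t,x,.024)[:2].round(4).tolist()) for x,k in zip(q[1:],a[1:,4]) if 15<k])
print(s['ee_pos']); go([.5847,-.322,.13],90)
E
```

```text
time: 8.3
ee_pos: [0.5234, -0.0768, 0.032]
eef_rot: [0.707, 0.707, 0.0, -0.0]
ft_force: [-0.5, 0.3, 0.2]
width: 0.0245
grip_force: 0.0
time: 8.8
ee_pos: [0.527, -0.0771, 0.1587]
eef_rot: [0.707, 0.707, 0.003, 0.005]
ft_force: [0.3, 0.2, -0.7]
width: 0.0426
grip_force: 0.0
[([269.9, 105.0], 352, [0.8675, 0.0]), ([390.5, 204.9], 46, [0.5852, -0.3216])]
[ 0.52704799 -0.07705332  0.15873877]
shift [-1.223  0.296  0.134] turn -0.001 yaw now 89.9
```

```bash
python3 -m crank '-0.204 0.048 0 0 0.05;-0.204 0.048 0 0 0.05;-0.204 0.048 0 0 0.05;-0.204 0.048 0 0 0.05;-0.204 0.048 0 0 0.05;-0.204 0.048 0 0 0.05;0 0 0.17 0 0.05;0 0 0.17 0 0.05;0 0 0.17 0 0.05;0 0 0.17 0 0.05'
python3 -m crank '0 0 0 0 0.05;0 0 0 0 -0.8;0 0 0 0 -0.8;0 0 0 0 -0.8;0 0 0 0 -0.8;0 0 -0.2 0 -0.8;0 0 -0.2 0 -0.8;0 0 -0.2 0 -0.8;0 0 0 0 -0.8'
python3 - <<'E'
from h import *
go([.533,-.09,.035],90)
E
```

```text
time: 9.85
ee_pos: [0.5805, -0.3218, 0.0141]
eef_rot: [0.707, 0.707, 0.0, 0.0]
ft_force: [0.9, -1.6, 0.1]
width: 0.0459
grip_force: 0.0
time: 10.75
ee_pos: [0.5838, -0.3229, 0.1429]
eef_rot: [0.707, 0.707, 0.001, 0.005]
ft_force: [-0.1, 0.7, 0.3]
width: 0.0212
grip_force: 15.0
shift [ 1.167 -0.26   0.532] turn -0.001 yaw now 89.9
```

```bash
python3 -m crank '0.195 -0.029 0 0 -0.8;0.195 -0.029 0 0 -0.8;0.195 -0.029 0 0 -0.8;0.195 -0.029 0 0 -0.8;0.195 -0.029 0 0 -0.8;0.195 -0.029 0 0 -0.8;0 0 0.18 0 -0.8;0 0 0.18 0 -0.8;0 0 0.16 0 -0.8;0 0 0 0 -0.8'
python3 -m crank '0 0 0 0 -0.4;0 0 0 0 -0.25;0 0 -0.2 0 -0.25;0 0 -0.2 0 -0.2;0 0 -0.2 0 0;0 0 -0.2 0 0.05;-0.2 0 0 0 0.1;-0.2 0 0 0 0.1;-0.2 0 0 0 0.1'
python3 - <<'E'
from h import *
s=read_state();t=cams.camera('top'); d=cams.camera('side')
cv2.imwrite('pics/s2.png',np.hstack([cv2.resize(t['img'][180:310,260:400],None,fx=3,fy=3,interpolation=2),cv2.resize(d['img'][195:325,220:330],None,fx=3,fy=3,interpolation=2)]))
print(s['ee_pos']);go([.45,-.283,.19],90)
E
```

```text
time: 11.75
ee_pos: [0.5433, -0.0876, 0.0281]
eef_rot: [0.707, 0.707, -0.002, -0.003]
ft_force: [0.1, 0.2, -1.1]
width: 0.0211
grip_force: 15.0
time: 12.65
ee_pos: [0.5467, -0.2093, 0.1944]
eef_rot: [0.707, 0.707, 0.001, 0.002]
ft_force: [0.9, -0.4, 0.0]
width: 0.0476
grip_force: 0.0
[ 0.54666709 -0.20934177  0.19440972]
shift [-0.345 -0.473  0.016] turn -0.006 yaw now 89.5
```

View pics/s2.png

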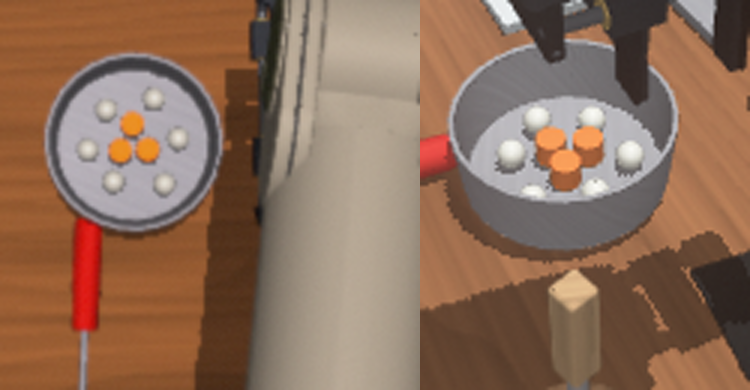

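Three barrels sit in the bowl's middle: (120,150), (148,150) and (132,124) in the left crop, with all six balls around them. Now I measure the handle's yaw from its top face, a diamond in the right crop.

```bash
python3 - <<'E'
from h import *
d=cams.camera('side');t=cams.camera('top')
f=lambda X,Y:((X-420)/3+220,Y/3+195)
P=np.array([onz(d,f(*q),.139)[:2] for q in ((575,270),(600,288),(573,313),(549,290))]); e=np.roll(P,-1,0)-P
print(P,P.mean(0),np.linalg.norm(e,axis=1),np.degrees(np.arctan2(e[:,1],e[:,0]))%90)
# bowl rim in top view: fit
print('bowl',onz(t,(304.3,227.3),.055)); 
for q in ((153,99),(106,110),(88,150),(114,182),(164,184),(178,139)): print(onz(t,(q[0]/3+260,q[1]/3+180),.015)[:2])
for q in ((120,150),(148,150),(132,124)): print('o',onz(t,(q[0]/3+260,q[1]/3+180),.025)[:2])
s=read_state();w=cams.camera('wrist'); cv2.imwrite('pics/w2.png',w['img']); print(proj(w,[[.4518,-.283,.139],[.45,-.2865,.02]],s))
go([.451,-.283,.19],None)
E
```

```text
[[ 0.45798017 -0.27167928]
 [ 0.46459354 -0.28713744]
 [ 0.44654718 -0.29480161]
 [ 0.44142628 -0.27721361]] [ 0.45263679 -0.28270798] [0.01681342 0.01960639 0.01831834 0.01745452] [23.16240364 23.01061509 16.2334111  18.48589062]
bowl [ 0.5271868  -0.08776815  0.055     ]
[ 0.56768976 -0.10716271]
[ 0.55847778 -0.06473516]
[ 0.52275536 -0.04799499]
[ 0.49369482 -0.07083818]
[ 0.49117648 -0.1155651 ]
[ 0.53130506 -0.12890169]
o [ 0.5217956  -0.07662466]
o [ 0.52138585 -0.10155118]
o [ 0.5448193  -0.08772173]
[[146.23209346 328.5857297 ]
 [185.37663754 265.87823256]]
shift [-0.379 -0.478  0.014] turn 0 yaw now 90.0
```

View pics/w2.png

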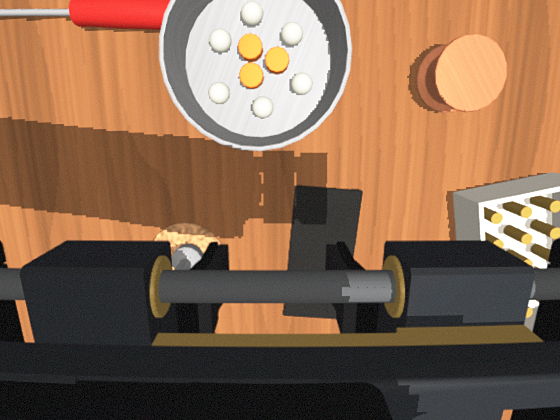

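```bash
python3 -m crank '0 0 -0.1 0 0.4;-0.13 -0.15 0 0 0.4;-0.13 -0.15 0 0 0.4;-0.12 -0.15 0 0 0.4;0 0 0 -0.074 0.4;0 0 0 -0.074 0.4;0 0 0 -0.074 0.4;0 0 0 0 0.4;0 0 0 0 0.4' 30
python3 - <<'E'
from h import *
print(read_state()['ee_pos']); go([.452,-.283,.085],110)
E
```

```text
time: 13.8
ee_pos: [0.4565, -0.2828, 0.2122]
eef_rot: [0.575, 0.818, -0.0, 0.0]
ft_force: [-0.0, -0.6, -0.8]
width: 0.0611
grip_force: 0.0
[ 0.45649933 -0.28276063  0.21216544]
shift [ 0.007 -0.022  0.636] turn -0.002 yaw now 109.8
```

```bash
python3 -m crank '0.007 -0.022 0 0 0.4;0 0 0.16 0 0.4;0 0 0.16 0 0.4;0 0 0.16 0 0.4;0 0 0.15 0 0.4;0 0 0 0 0.4;0 0 0 0 0.4;0 0 0 0 -0.8;0 0 0 0 -0.8;0 0 0 0 -0.8'
python3 -m crank '0 0 0 0 -0.8;0 0 0 0 -0.8;0 0 0 0 -0.8'
python3 - <<'E'
from h import *
s=read_state(); print(s['torque'])
go([.452,-.283,.165])
E
```

```text
time: 14.8
ee_pos: [0.4519, -0.2843, 0.0867]
eef_rot: [0.574, 0.819, -0.0, 0.001]
ft_force: [0.9, 0.8, 0.6]
width: 0.0445
grip_force: 0.0
time: 15.1
ee_pos: [0.4514, -0.2839, 0.0857]
eef_rot: [0.574, 0.819, 0.0, 0.0]
ft_force: [3.0, 2.7, -1.9]
width: 0.0212
grip_force: 7.5
[ 0.68439682 -0.8435653   0.01794872]
shift [ 0.003  0.004 -0.397] turn 0 yaw now 109.9
```

```bash
python3 -m crank '0 0 0 0 -0.8;0 0 -0.1 0 -0.8;0 0 -0.2 0 -0.8;0 0 -0.15 0 -0.8;0 0 0 0 -0.8;0 0 0 0 -0.8'
python3 - <<'E'
from h import *
s=read_state(); print(s['ee_pos'],s['grip_force'],s['width'])
go([.483,-.092,.17])
d=cams.camera('side'); cv2.imwrite('/tmp/d.png',d['img'])
E
```

```text
time: 15.7
ee_pos: [0.4513, -0.284, 0.1755]
eef_rot: [0.574, 0.819, -0.0, 0.0]
ft_force: [-0.6, 1.3, -1.5]
width: 0.0192
grip_force: 30.0
[ 0.45129381 -0.28403733  0.17549013] 29.999137027189136 0.01923804478887182
shift [0.849 0.476 0.027] turn 0 yaw now 109.9
```

```bash
python3 -m crank '0.17 0.095 0 0 -0.8;0.17 0.095 0 0 -0.8;0.17 0.095 0 0 -0.8;0.17 0.095 0 0 -0.8;0.17 0.095 0 0 -0.8;0 0 0 0 -0.8;0 0 0 0 -0.8'
python3 - <<'E'
from h import *
go([.483,-.092,.092])
s=read_state(); t=cams.camera('top'); d=cams.camera('side')
cv2.imwrite('pics/s3.png',np.hstack([cv2.resize(t['img'][180:310,260:400],None,fx=3,fy=3,interpolation=2),cv2.resize(d['img'][165:295,220:330],None,fx=3,fy=3,interpolation=2)]))
print(s['ee_pos'],s['width'],s['grip_force'])
E
```

```text
time: 16.45
ee_pos: [0.482, -0.091, 0.1743]
eef_rot: [0.573, 0.819, -0.0, -0.001]
ft_force: [-0.5, -0.8, -1.6]
width: 0.0201
grip_force: 30.0
shift [-0.007  0.004  0.411] turn 0 yaw now 110.0
[ 0.48203743 -0.09104554  0.17430231] 0.02010094028091903 29.99889276456088
```

View pics/s3.png

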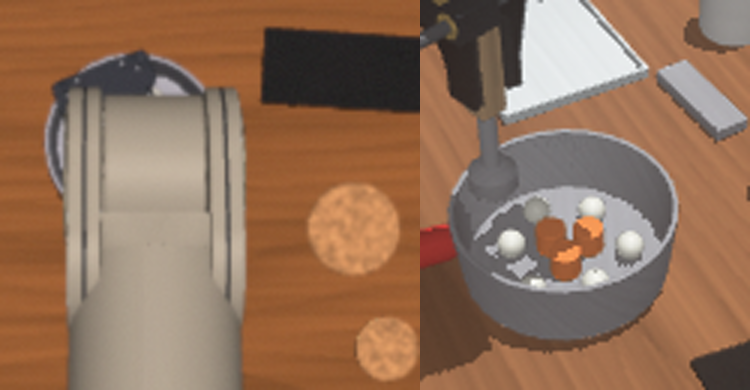

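The side view shows the stirrer upright in the gripper over the bowl's near side, clear of the balls. Lowering it and stirring.

```bash
python3 -m crank '-0.007 0.004 0.1 0 -0.8;0 0 0.1 0 -0.8;0 0 0.05 0 -0.8;0 0 0.04 0 -0.8;0 0 0.04 0 -0.8;0 0 0.04 0 -0.8;0 0 0.03 0 -0.8;0 0 0 0 -0.8;0 0 0 0 -0.8'
python3 - <<'E'
from h import *
s=read_state(); print(s['ee_pos'],s['grip_force'],s['torque'])
# circle, start at -x side, r=.042, 20 rows
M=R.from_quat(s['eef_rot']).as_matrix(); c=np.array([.5272,-.089])
a0=np.pi; r=.042
for N in (20,):
  prev=s['ee_pos']
  for k in range(0,N+1):
    a=a0+2*np.pi*k/N; P=np.r_[c+r*np.array([np.cos(a),np.sin(a)]),.0915]
    print(k,(M.T@(P-prev)/.2).round(3)); prev=P
E
```

```text
time: 17.45
ee_pos: [0.4841, -0.0927, 0.0957]
eef_rot: [0.574, 0.819, 0.0, 0.0]
ft_force: [0.1, 0.2, -1.5]
width: 0.0199
grip_force: 30.0
[ 0.48408833 -0.09272078  0.09570085] 29.999187835492194 [ 0.01176232 -0.14671185 -0.00597951]
0 [0.016 0.012 0.021]
1 [-0.065 -0.012  0.   ]
2 [-0.065  0.008  0.   ]
3 [-0.06   0.028  0.   ]
4 [-0.048  0.045  0.   ]
5 [-0.032  0.058  0.   ]
6 [-0.012  0.065  0.   ]
7 [0.008 0.065 0.   ]
8 [0.028 0.06  0.   ]
9 [0.045 0.048 0.   ]
10 [ 0.058  0.032 -0.   ]
11 [ 0.065  0.012 -0.   ]
12 [ 0.065 -0.008 -0.   ]
13 [ 0.06  -0.028 -0.   ]
14 [ 0.048 -0.045 -0.   ]
15 [ 0.032 -0.058 -0.   ]
16 [ 0.012 -0.065 -0.   ]
17 [-0.008 -0.065 -0.   ]
18 [-0.028 -0.06  -0.   ]
19 [-0.045 -0.048 -0.   ]
20 [-0.058 -0.032  0.   ]
```

```bash
python3 -m crank '0.016 0.012 0.015 0 -0.8;-0.065 -0.012 0 0 -0.8;-0.065 0.008 0 0 -0.8;-0.06 0.028 0 0 -0.8;-0.048 0.045 0 0 -0.8;-0.032 0.058 0 0 -0.8;-0.012 0.065 0 0 -0.8;0.008 0.065 0 0 -0.8;0.028 0.06 0 0 -0.8;0.045 0.048 0 0 -0.8'
python3 -m crank '0.058 0.032 0 0 -0.8;0.065 0.012 0 0 -0.8;0.065 -0.008 0 0 -0.8;0.06 -0.028 0 0 -0.8;0.048 -0.045 0 0 -0.8;0.032 -0.058 0 0 -0.8;0.012 -0.065 0 0 -0.8;-0.008 -0.065 0 0 -0.8;-0.028 -0.06 0 0 -0.8;-0.045 -0.048 0 0 -0.8'
python3 -m crank '-0.058 -0.032 0 0 -0.8;0 0 0 0 -0.8'
python3 - <<'E'
from h import *
s=read_state(); print(s['ee_pos'],s['grip_force'],s['torque'],s['ft_force']); go([.4852,-.089,.0915])
E
```

```text
time: 18.45
ee_pos: [0.5679, -0.1018, 0.0923]
eef_rot: [0.574, 0.819, -0.0, -0.0]
ft_force: [-10.2, -1.9, 1.0]
width: 0.0199
grip_force: 30.0
time: 19.45
ee_pos: [0.4888, -0.076, 0.0939]
eef_rot: [0.574, 0.819, 0.001, 0.003]
ft_force: [5.1, -1.3, -0.5]
width: 0.0201
grip_force: 30.0
time: 19.65
ee_pos: [0.4844, -0.0909, 0.0925]
eef_rot: [0.575, 0.818, -0.001, -0.0]
ft_force: [0.0, -0.5, -1.3]
width: 0.02
grip_force: 30.0
[ 0.48436169 -0.09090938  0.0924634 ] 29.99377867206931 [ 0.01346913 -0.12039863 -0.01900789] [ 1.12112593e-04 -5.03532954e-01 -1.28782871e+00]
shift [0.008 0.007 0.005] turn 0 yaw now 109.8
```

```bash
for i in 1 2 3; do python3 -m crank '-0.06 -0.01 0 0 -0.8;-0.062 0.008 0 0 -0.8;-0.058 0.027 0 0 -0.8;-0.046 0.043 0 0 -0.8;-0.031 0.055 0 0 -0.8;-0.012 0.062 0 0 -0.8;0.008 0.062 0 0 -0.8;0.027 0.058 0 0 -0.8;0.043 0.046 0 0 -0.8;0.055 0.031 0 0 -0.8'
python3 -m crank '0.062 0.012 0 0 -0.8;0.062 -0.008 0 0 -0.8;0.058 -0.027 0 0 -0.8;0.046 -0.043 0 0 -0.8;0.031 -0.055 0 0 -0.8;0.012 -0.062 0 0 -0.8;-0.008 -0.062 0 0 -0.8;-0.027 -0.058 0 0 -0.8;-0.043 -0.046 0 0 -0.8;-0.055 -0.031 0 0 -0.8' | head -2; done
python3 - <<'E'
from h import *
s=read_state(); print(s['ee_pos'],s['grip_force'],s['torque'],s['ft_force']); go([.4848,-.089,.175])
E
```

```text
time: 20.65
ee_pos: [0.5667, -0.0872, 0.0925]
eef_rot: [0.574, 0.819, 0.0, -0.0]
ft_force: [-5.5, -2.0, -1.8]
width: 0.0199
grip_force: 30.0
time: 21.65
ee_pos: [0.4893, -0.088, 0.0949]
time: 22.65
ee_pos: [0.5668, -0.0864, 0.0925]
eef_rot: [0.574, 0.819, 0.0, -0.0]
ft_force: [-3.2, -2.5, -0.1]
width: 0.0197
grip_force: 30.0
time: 23.65
ee_pos: [0.4892, -0.0877, 0.0946]
time: 24.65
ee_pos: [0.5672, -0.086, 0.0925]
eef_rot: [0.574, 0.819, 0.0, 0.0]
ft_force: [-0.4, 0.7, -1.0]
width: 0.0196
grip_force: 30.0
time: 25.65
ee_pos: [0.4889, -0.0878, 0.0945]
[ 0.48890645 -0.08775883  0.09446814] 30.126015656460368 [ 3.07706283 -3.80813234  0.18317155] [12.90884378 10.56846143  2.49311343]
shift [-0.    -0.018 -0.403] turn 0 yaw now 109.9
```

```bash
python3 -m crank '0 0 0 0 -0.8;0 0 0 0 -0.8;0 0 -0.1 0 -0.8;0 0 -0.15 0 -0.8;0 0 -0.2 0 -0.8;0 0 0 0 -0.8;0 0 0 0 -0.8'
python3 - <<'E'
from h import *
s=read_state(); print(s['ee_pos'],s['grip_force'],s['torque'],s['ft_force']); go([.449,-.286,.1])
d=cams.camera('side')
# white balls & orange counts in bowl region (side)
hsv=cv2.cvtColor(d['img'],cv2.COLOR_BGR2HSV); m=cv2.inRange(hsv,(8,200,130),(18,255,255)); print(m[195:300,225:310].sum()//255)
cv2.imwrite('pics/s4.png',np.hstack([cv2.resize(d['img'][130:280,200:340],None,fx=4,fy=4,interpolation=2)]))
E
```

```text
time: 26.35
ee_pos: [0.4858, -0.0882, 0.183]
eef_rot: [0.575, 0.818, -0.0, 0.001]
ft_force: [0.4, -0.7, -2.4]
width: 0.0199
grip_force: 30.0
[ 0.48581427 -0.08821111  0.18296953] 29.993781032972038 [ 0.05510752 -0.09290854  0.03824948] [ 0.40441135 -0.6628057  -2.4414932 ]
shift [-0.867 -0.51   0.416] turn 0 yaw now 109.9
0
```

View pics/s4.png

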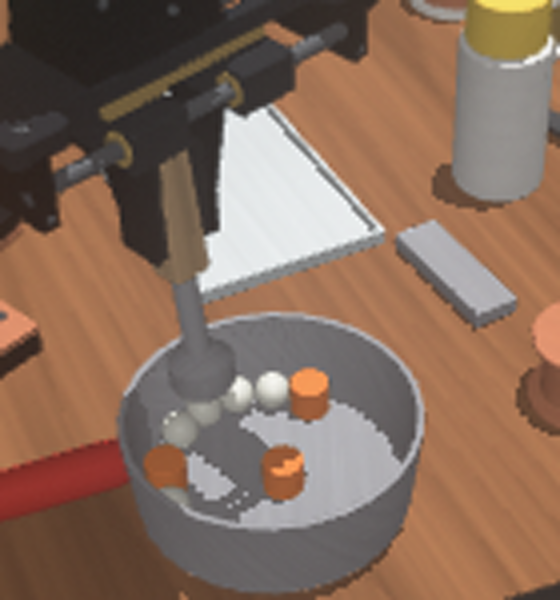

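The side view shows three barrels and at least five balls inside the bowl, none spilled, and the stirrer leaning slightly in the grip. Returning it to the pad.

```bash
python3 -m crank '-0.173 -0.102 0 0 -0.8;-0.173 -0.102 0 0 -0.8;-0.173 -0.102 0 0 -0.8;-0.173 -0.102 0 0 -0.8;-0.173 -0.102 0 0 -0.8;0 0 0.15 0 -0.8;0 0 0.15 0 -0.8;0 0 0.1 0 -0.8;0 0 0 0 -0.8;0 0 0 0 -0.8'
python3 - <<'E'
from h import *
s=read_state(); print(s['torque'],s['ft_force']); go([.449,-.286,.0865])
E
```

```text
time: 27.4
ee_pos: [0.4484, -0.2845, 0.1021]
eef_rot: [0.574, 0.819, 0.0, -0.001]
ft_force: [-0.4, -0.5, -1.4]
width: 0.0199
grip_force: 30.0
[-0.01215156 -0.12249124 -0.03421107] [-0.35560572 -0.52300935 -1.40340924]
shift [-0.008  0.     0.078] turn 0 yaw now 109.9
```

```bash
python3 -m crank '0 0 0.03 0 -0.8;0 0 0.02 0 -0.8;0 0 0.015 0 -0.8;0 0 0.01 0 -0.8;0 0 0.01 0 -0.8;0 0 0.005 0 -0.8;0 0 0 0 -0.8' 8
python3 -m crank '0 0 0 0 -0.45;0 0 0 0 -0.3;0 0 0 0 0;0 0 0 0 0.3;0 0 0 0 0.4;0 0 0 0 0.4;0 0 0 0 0.4;0 0 0 0 0.4'
python3 -m crank '0 0 -0.15 0 0.4;0 0 -0.2 0 0.4;0 0 -0.2 0 0.4;0 0 -0.2 0 0.4;0 0 0 0 0.4'
python3 - <<'E'
from h import *
s=read_state(); print(s['ee_pos']);d=cams.camera('side'); t=cams.camera('top')
cv2.imwrite('/tmp/sd.png',d['img'])
# wood handle template: bright handle px in side within window
hsv=cv2.cvtColor(d['img'],cv2.COLOR_BGR2HSV)
a=cv2.imread('pics/side0.png'); diff=cv2.absdiff(a,d['img']).max(2)[275:370,230:320]>60
print(diff.sum()); ys,xs=np.nonzero(diff); print(xs.min()+230 if len(xs) else 0)
print(hsv[290,262:282].tolist()); print(hsv[345,255:292:3].tolist())
E
```

```text
time: 28.1
ee_pos: [0.4494, -0.2856, 0.0856]
eef_rot: [0.574, 0.819, -0.0, 0.001]
ft_force: [-1.9, -1.5, 7.4]
width: 0.0203
grip_force: 8.0
time: 28.9
ee_pos: [0.4489, -0.2848, 0.0845]
eef_rot: [0.574, 0.819, -0.0, 0.0]
ft_force: [-0.6, 0.1, -0.4]
width: 0.06
grip_force: 0.0
time: 29.4
ee_pos: [0.4512, -0.2858, 0.2401]
eef_rot: [0.574, 0.819, -0.0, 0.004]
ft_force: [1.0, 0.2, 0.0]
width: 0.061
grip_force: 0.0
[ 0.45120906 -0.28578565  0.24014559]
607
250
[[12, 132, 176], [12, 132, 179], [12, 132, 178], [12, 132, 176], [12, 132, 172], [12, 131, 168], [12, 131, 167], [12, 132, 170], [11, 130, 184], [12, 131, 183], [12, 130, 178], [12, 131, 177], [12, 132, 174], [12, 132, 174], [12, 130, 174], [12, 133, 175], [12, 132, 180], [12, 133, 176], [12, 132, 174], [12, 133, 173]]
[[13, 110, 141], [13, 112, 144], [15, 106, 233], [14, 108, 224], [13, 104, 132], [174, 12, 110], [0, 9, 114], [170, 7, 114], [165, 9, 118], [140, 5, 152], [132, 7, 184], [14, 111, 181], [14, 108, 226]]
```

```bash
python3 - <<'E'
from h import *
go([.422,.079,.2],114.5)
E
python3 -m crank '0.217 -0.08 0 0 0.9;0.217 -0.08 0 0 0.9;0.217 -0.08 0 0 0.9;0.217 -0.08 0 0 0.9' 20
```

```text
shift [1.758 0.492 0.173] turn -0.051 yaw now 109.9
time: 29.9
ee_pos: [0.3277, -0.142, 0.2327]
eef_rot: [0.574, 0.819, 0.0, -0.001]
ft_force: [0.8, 0.4, 1.0]
width: 0.0807
grip_force: 0.0
```

```bash
python3 - <<'E'
from h import *
go([.422,.079,.2],114.5)
d=cams.camera('side')['img']; t=cams.camera('top')
a=cv2.imread('pics/side0.png')
T=a[282:350,255:290]; r=cv2.matchTemplate(d[260:380,230:320],T,cv2.TM_CCOEFF_NORMED); _,v,_,p=cv2.minMaxLoc(r); print('stirrer match',v,p[0]+230-255,p[1]+260-282)
hsv=cv2.cvtColor(t['img'],cv2.COLOR_BGR2HSV)
m=((hsv[...,2]<60)).astype('uint8'); m[:240]=0; m[285:]=0; m[:,:145]=0; m[:,225:]=0
n,l,st,c=cv2.connectedComponentsWithStats(m); print([(q.round(1),k,onz(t,q,.02)[:2].round(4)) for q,k in zip(c[1:],st[1:,4]) if k>40])
m=cv2.inRange(hsv,(4,120,150),(12,190,255)); m[:240]=0;m[290:]=0;m[:,:225]=0;m[:,260:]=0
n,l,st,c=cv2.connectedComponentsWithStats(m); print([(q.round(1),k,onz(t,q,.02)[:2].round(4)) for q,k in zip(c[1:],st[1:,4]) if k>40])
E
```

```text
shift [0.878 0.82  0.165] turn -0.051 yaw now 109.9
stirrer match 0.8218921422958374 5 9
[(array([203.5, 260.9]), np.int32(240), array([0.4426, 0.1842])), (array([163.8, 263.5]), np.int32(250), array([0.4364, 0.2934]))]
[(array([241.4, 264.5]), np.int32(1335), array([0.4318, 0.0818]))]
```

```bash
python3 -m crank '0.176 0.164 0 0 1;0.176 0.164 0 0 1;0.176 0.164 0 0 1;0.176 0.164 0 0 1;0.176 0.164 0.1 -0.051 1;0 0 0.1 0 1;0 0 0 0 1;0 0 0 0 1'
python3 - <<'E'
from h import *
s=read_state(); print(s['ee_pos']); go([.422,.079,.2],114.5)
for f in (cv2.imread('pics/top0.png'),cams.camera('top')['img']):
  hsv=cv2.cvtColor(f,cv2.COLOR_BGR2HSV); m=cv2.inRange(hsv,(0,0,60),(180,70,255)); m[:235]=0;m[280:]=0;m[:,:355]=0;m[:,405:]=0
  n,l,st,c=cv2.connectedComponentsWithStats(m); print([(q.round(1),k) for q,k in zip(c[1:],st[1:,4]) if k>8])
t=cams.camera('top'); hsv=cv2.cvtColor(t['img'],cv2.COLOR_BGR2HSV); print(hsv[250:264:2,366:394:2,1].tolist())
w=cams.camera('wrist'); cv2.imwrite('pics/w5.png',w['img']); print(proj(w,[[.422,.079,.02]],s))
W=w['img']; hsv=cv2.cvtColor(W,cv2.COLOR_BGR2HSV); q=proj(w,[[.422,.079,.02]],s)[0].astype(int); print(q, hsv[q[1],q[0]] if 0<=q[1]<420 else 0)
E
```

```text
time: 30.8
ee_pos: [0.4225, 0.0753, 0.1949]
eef_rot: [0.541, 0.841, -0.0, -0.001]
ft_force: [0.4, 0.9, 0.1]
width: 0.0868
grip_force: 0.0
[0.42247148 0.07529827 0.19486226]
shift [ 0.018  0.005 -0.026] turn -0.001 yaw now 114.4
[(array([374.3, 254.4]), np.int32(65))]
[(array([381.1, 253.9]), np.int32(68))]
[[140, 138, 140, 139, 139, 139, 108, 18, 11, 15, 68, 129, 125, 124], [137, 141, 143, 141, 141, 135, 22, 11, 24, 99, 121, 124, 121, 122], [138, 141, 140, 140, 141, 132, 10, 10, 31, 126, 120, 124, 123, 124], [140, 141, 139, 140, 141, 135, 20, 9, 13, 95, 124, 124, 123, 123], [139, 140, 137, 139, 139, 138, 86, 15, 12, 37, 109, 125, 129, 138], [141, 142, 139, 138, 140, 141, 141, 115, 82, 91, 133, 140, 139, 150], [141, 140, 141, 140, 140, 141, 140, 138, 139, 141, 140, 138, 139, 161]]
[[280.26648245 188.9617814 ]]
[280 188] [ 11 139 245]
```

```bash
python3 -m crank '0.018 0.005 0.19 0 1;0 0 0.19 0 1;0 0 0.19 0 1;0 0 0.19 0 1;0 0 0.15 0 1;0 0 0 0 1;0 0 0 0 -0.5;0 0 0 0 -0.5;0 0 0 0 -0.5;0 0 0 0 -0.5'
python3 -m crank '0 0 0 0 -0.5;0 0 0 0 -0.5;0 0 -0.1 0 -0.5;0 0 -0.15 0 -0.5;0 0 0 0 -0.5'
python3 - <<'E'
from h import *
go([.598,.270,.07],92)
E
```

```text
time: 31.95
ee_pos: [0.4233, 0.0795, 0.0144]
eef_rot: [0.541, 0.841, 0.0, 0.001]
ft_force: [-0.1, 0.6, 0.7]
width: 0.0629
grip_force: 0.0
time: 32.45
ee_pos: [0.4243, 0.0804, 0.0659]
eef_rot: [0.541, 0.841, 0.001, 0.002]
ft_force: [0.6, -0.0, -0.7]
width: 0.0431
grip_force: 20.0
shift [ 0.502  1.184 -0.017] turn 0.25 yaw now 114.5
```

```bash
python3 - <<'E'
from h import *
go([.604,.118,.07],92)
E
```

```text
shift [-0.202  0.896 -0.017] turn 0.25 yaw now 114.5
```

```bash
python3 -m crank '-0.05 0.224 0 0 -0.5;-0.05 0.224 0 0 -0.5;-0.05 0.224 0 0 -0.5;-0.05 0.224 0 0 -0.5;0 0 0 0.083 -0.5;0 0 0 0.083 -0.5;0 0 0 0.083 -0.5;0 0 0.12 0 -0.5;0 0 0 0 -0.5'
python3 - <<'E'
from h import *
s=read_state(); print(s['ee_pos']); go([.604,.118,.020],92)
E
```

```text
time: 33.35
ee_pos: [0.6001, 0.117, 0.036]
eef_rot: [0.694, 0.72, -0.002, -0.001]
ft_force: [-1.1, -0.9, -1.6]
width: 0.0428
grip_force: 20.0
[0.60013241 0.11696118 0.03604928]
shift [0.005 0.02  0.08 ] turn 0.001 yaw now 92.1
```

```bash
python3 -m crank '0.005 0.02 0.04 0 -0.5;0 0 0.035 0 -0.5;0 0 0 0 -0.5;0 0 0 0 -0.5;0 0 0 0 0.5;0 0 0 0 0.5;0 0 0 0 0.5;0 0 -0.15 0 0.8;0 0 -0.2 0 1;0 0 0 0 1' 20
python3 - <<'E'
from h import *
s=read_state(); print(s['ee_pos']); go([.4587,.165,.06],130)
t=cams.camera('top');hsv=cv2.cvtColor(t['img'],cv2.COLOR_BGR2HSV)
m=(hsv[...,2]<60).astype('uint8'); m[:240]=0; m[285:]=0; m[:,:145]=0; m[:,225:]=0
n,l,st,c=cv2.connectedComponentsWithStats(m); print([(q.round(1),k,onz(t,q,.02)[:2].round(4)) for q,k in zip(c[1:],st[1:,4]) if k>40])
E
```

```text
time: 34.35
ee_pos: [0.6087, 0.1203, 0.0998]
eef_rot: [0.694, 0.72, 0.003, 0.002]
ft_force: [0.1, 0.4, 0.1]
width: 0.0814
grip_force: 0.0
[0.60869048 0.12029929 0.09978848]
shift [ 0.251 -0.743  0.194] turn -0.421 yaw now 92.1
[(array([203.5, 260.9]), np.int32(242), array([0.4426, 0.1844])), (array([163.8, 263.5]), np.int32(250), array([0.4364, 0.2934]))]
```

```bash
python3 -m crank '0.063 -0.186 0 0 1;0.063 -0.186 0 0 1;0.063 -0.186 0 0 1;0.063 -0.186 0 0 1;0 0 0 -0.085 1;0 0 0 -0.085 1;0 0 0 -0.085 1;0 0 0 -0.085 1;0 0 0 -0.085 1;0 0 0 0 1' 3
python3 - <<'E'
from h import *
s=read_state(); print(s['ee_pos']); go([.4587,.165,.012],130)
E
```

```text
time: 35.4
ee_pos: [0.4551, 0.1636, 0.0937]
eef_rot: [0.419, 0.908, -0.0, -0.0]
ft_force: [-0.6, 0.1, -1.1]
width: 0.0867
grip_force: 0.0
[0.45511029 0.16357899 0.0937078 ]
shift [-0.007  0.019  0.409] turn 0.005 yaw now 130.5
```

```bash
python3 -m crank '-0.007 0.019 0.15 0 1;0 0 0.15 0 1;0 0 0.1 0 1;0 0 0 0 1;0 0 0 0 -0.5;0 0 0 0 -0.5;0 0 0 0 -0.5;0 0 0 0 -0.5;0 0 0 0 -0.5;0 0 0 0 -0.5' 3
python3 - <<'E'
from h import *
s=read_state(); print(s['ee_pos'],s['width'],s['grip_force'])
E
python3 -m crank '0 0 -0.25 0 -0.5;0 0 -0.15 0 -0.5;0 0 0 0 -0.5;0 0 0 0 -0.5'
python3 - <<'E'
from h import *
s=read_state(); print(s['ee_pos'],s['width'],s['grip_force'])
d=cams.camera('side')
cv2.imwrite('pics/s6.png',cv2.resize(d['img'][90:230,130:290],None,fx=4,fy=4,interpolation=2))
hsv=cv2.cvtColor(d['img'],cv2.COLOR_BGR2HSV);m=cv2.inRange(hsv,(4,110,110),(11,200,255)); m[:90]=0;m[260:]=0;m[:,:140]=0;m[:,300:]=0
n,l,st,c=cv2.connectedComponentsWithStats(m); print([(q.round(1),st[i+1].tolist()) for i,q in enumerate(c[1:]) if st[i+1,4]>30])
E
```

```text
time: 36.4
ee_pos: [0.4594, 0.1652, 0.0145]
eef_rot: [0.42, 0.908, 0.0, 0.0]
ft_force: [-0.2, 0.1, 0.8]
width: 0.0472
grip_force: 0.0
[0.45942003 0.16516312 0.01454493] 0.047198090220213 0.0
time: 36.8
ee_pos: [0.4597, 0.1649, 0.0947]
eef_rot: [0.42, 0.907, 0.0, 0.001]
ft_force: [0.4, 0.0, -1.0]
width: 0.0233
grip_force: 0.0
[0.45968147 0.16494837 0.09468225] 0.023254639279517892 0.0
[(array([258.4, 129.5]), [255, 123, 9, 12, 36]), (array([247.1, 133.7]), [244, 126, 8, 14, 31]), (array([270.1, 142.9]), [258, 137, 23, 15, 73]), (array([210. , 159.8]), [205, 153, 12, 15, 52]), (array([286.7, 166.2]), [276, 152, 24, 35, 184]), (array([206. , 168.1]), [201, 160, 12, 16, 40]), (array([233. , 195.2]), [212, 164, 45, 59, 402]), (array([262.6, 180.1]), [252, 174, 22, 13, 160]), (array([286.9, 203.6]), [270, 192, 30, 26, 215]), (array([264.8, 204.4]), [257, 200, 16, 9, 58]), (array([204.2, 217.9]), [199, 206, 13, 24, 84]), (array([226.3, 227. ]), [221, 220, 12, 16, 63]), (array([277. , 230.6]), [273, 226, 9, 9, 57]), (array([203.2, 245.4]), [182, 240, 43, 17, 68]), (array([241.4, 248.4]), [236, 244, 11, 8, 41]), (array([270.6, 250.4]), [266, 245, 10, 10, 66])]
```

View pics/s6.png

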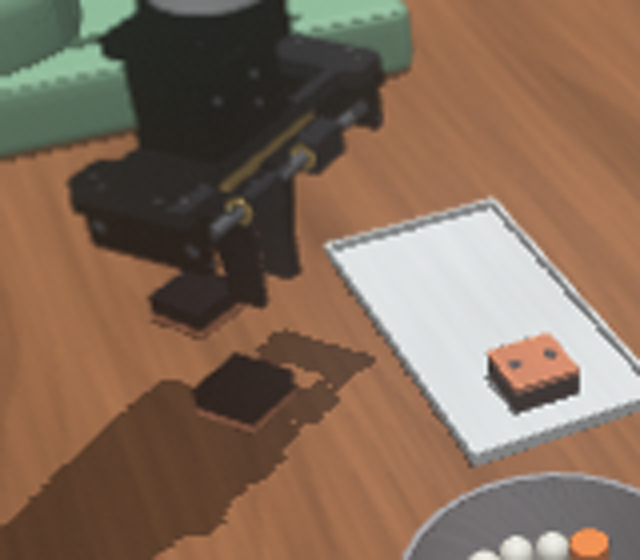

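The picture shows block 3 in the tray, copper up. Block 2 stays on the bench because the fingers hadn't finished closing when I lifted. I'll re-open, check its pose and grip again with more closing time.

```bash
python3 -m crank '0 0 0 0 1;0 0 0 0 1;0 0 0 0 1;0 0 0 0 1;0 0 0 0 1;0 0 0 0 1'
python3 -m crank '0 0 0.2 0 1;0 0 0.2 0 1;0 0 0 0 1;0 0 0 0 -0.5;0 0 0 0 -0.5;0 0 0 0 -0.5;0 0 0 0 -0.5;0 0 0 0 -0.5;0 0 0 0 -0.5;0 0 0 0 -0.5' 3
python3 -m crank '0 0 0 0 -0.5;0 0 0 0 -0.5;0 0 0 0 -0.5'
```

```text
time: 37.45
ee_pos: [0.4592, 0.1653, 0.0943]
eef_rot: [0.42, 0.908, -0.0, -0.0]
ft_force: [-0.3, -0.3, -0.5]
width: 0.0627
grip_force: 0.0
time: 38.45
ee_pos: [0.4593, 0.1651, 0.0145]
eef_rot: [0.42, 0.908, -0.0, 0.0]
ft_force: [-1.2, -1.3, 2.0]
width: 0.0435
grip_force: 3.0
time: 38.75
ee_pos: [0.4594, 0.1651, 0.0144]
eef_rot: [0.42, 0.908, -0.0, 0.0]
ft_force: [-0.8, -2.0, 3.5]
width: 0.0437
grip_force: 3.0
```

```bash
cat >> h.py <<'E'
def amap(c,X,r=14,s=None,step=1):
    "ascii map round the projection of X: C copper, K black, W light, . other"
    u,v=proj(c,[X],s)[0].astype(int); print((u,v))
    h=cv2.cvtColor(c['img'],cv2.COLOR_BGR2HSV).astype(int)
    for y in range(v-r,v+r,step):
        print(''.join('K' if p[2]<62 else 'W' if p[1]<40 and p[2]>120 else 'C' if p[0]<=9 and p[1]>105 and p[2]>70 else 'g' if p[1]<60 else '.' for p in h[y,u-2*r:u+2*r:step]))
E
python3 -m crank '0 0 -0.25 0 -0.5;0 0 -0.25 0 -0.5;0 0 0 0 -0.5;0 0 0 0 -0.5'
python3 - <<'E'
from h import *
s=read_state(); print(s['ee_pos'],s['width'],s['grip_force'])
d=cams.camera('side'); amap(d,s['ee_pos'],20)
E
```

```text
time: 39.15
ee_pos: [0.4599, 0.1652, 0.115]
eef_rot: [0.42, 0.907, 0.0, 0.001]
ft_force: [-0.2, -0.8, -0.1]
width: 0.0238
grip_force: 0.0
[0.4599269  0.16516981 0.11502394] 0.02380397108461947 0.0
(np.int64(195), np.int64(153))
KKKKKKKKKKKKKKKKKKKKKKKKKKKKKK.ggg...KKKKKKKKKK.................................
KKKKKKKKKKKKKKKKKKKKKKKKKKKKKgggggg..KKKKKKKKKK.................................
KKKKKKKKKKKKKKKKKKKKKKKKKKKKgggggg...KKKKKKKKKK.................................
KKKKKKKKKKKKKKKKKKKKKKKKKKKgggggg....KKKKKKKKKK.................................
KKKKKKKKKKKKKKKKKKKKKKKKKKggggggK...KKKKKKKKKKK.................................
KKKKKKKKKKKKKKKKKKKKKKKKKgggggKKKKKKKKKKKKKKKKK.................................
KKKKKKKKKKKKKKKKKKKKKKKKKKKggKKKKKKKKKKKKKKKKKK.................................
KKKKKKKKKKKKKKKKKKKKKKKKKKKKKKKKKKKKKKKKKKKKKKK.................................
KKKKKKKKKKKKKKKKKKKKKKKKKKKKKKKKKKKKKK.KKKKKKKK.................................
KKKKKKKKKKKKKKKKKKKKKKKKKKKKKKKKKKKKKKKKKKKKKKK.................................
.KKKKKKKKKKKKKKKKKKKggKKKKKKKKKKKKKKKKKKKKKKKKK...............
[... 1667 characters left out ...]
KKKKKKK.............................gWWWWWWWWWWWWWWW
.............KKKKKKKKKKKKKKKKKKKKK...............................WWWWWWWWWWWWWWW
.............KKKKKKKKKKKKKKKKKKKKCC..............................gWWWWWWWWWWWWWW
..............KKKKKKKKKKKKKKKKKK.C................................gWWWWWWWWWWWWW
................KKKKKKKKKKKKKK.C.C.................................WWWWWWWWWWWWW
...............CC.KKKKKKKKKKKC.C...................................gWWWWWWWWWWWW
.....................KKKKKK.........................................gWWWWWWWWWWW
....................C..KKK.CC........................................gWWWWWWWWWW
.....................CC..CCC.........................................gWWWWWWWWWW
```

```bash
python3 -m crank '0 0 0 0 1;0 0 0 0 1;0 0 0 0 1;0 0 0 0 1;0 0 0 0 1;0 0 0 0 1;0 0 0 0 1' 6
python3 - <<'E'
from h import *
def quad(c,roi,z):
    g=c['img'].max(2)<75; m=np.zeros(g.shape,'uint8'); x0,y0,x1,y1=roi; m[y0:y1,x0:x1]=g[y0:y1,x0:x1]
    n,l,st,q=cv2.connectedComponentsWithStats(m)
    for i in range(1,n):
        if st[i,4]>80: print(q[i].round(1),st[i].tolist(),onz(c,q[i],z)[:2].round(4))
d=cams.camera('side');t=cams.camera('top'); print('side');quad(d,(165,165,220,215),.015); print('top');quad(t,(145,240,225,285),.02)
amap(d,[.4426,.1844,.02],13); 
E
```

```text
time: 39.9
ee_pos: [0.4593, 0.1652, 0.1143]
eef_rot: [0.42, 0.908, -0.0, 0.0]
ft_force: [-0.5, -0.3, 0.2]
width: 0.071
grip_force: 0.0
side
[177.7 167.3] [168, 165, 22, 8, 105] [0.4292 0.2786]
top
[215.5 262.4] [205, 243, 20, 41, 345] [0.4382 0.1516]
(np.int64(192), np.int64(184))
.........C..KKK.....................................
...........C..CC....................................
.............C......................................
....................................................
....................................................
....................................................
....................................................
....................................................
....................................................
....................................................
....................................................
....................................................
....................................................
....................................................
....................................................
....................................................
.................................................C..
...................................................C
................................................CCCC
................................................CCCC
................................................CCCC
...............................................CCCCC
...............................................CCCCC
..............................................CCCCCC
.............................................CCCCCCC
.............................................CC.CCCC
```

```bash
python3 - <<'E'
from h import *
d=cams.camera('side'); p=onz(d,(226,200),.02); print(p); amap(d,p,20)
E
```

```text
[0.49774711 0.0886054  0.02      ]
(np.int64(226), np.int64(199))
...........................................gWWWWWWWWWWWWWWWWWWWWWW.CCCCCCCCCCCCC
............................................gWWWWWWWWWWWWWWWWWWWWW.CCCC.ggCCCCCC
.............................................gWWWWWWWWWWWWWWWWWWWWg.CCC.ggCCCCCC
.............................................gWWWWWWWWWWWWWWWWWWWWgg.CCCCCCCCCCC
..............................................gWWWWWWWWWWWWWWWWWWWggg.CCCCCCCCCC
...............................................gWWWWWWWWWWWWWWWWWWggg.CCCCCCCCCC
................................................WWWWWWWWWWWWWWWWWWWggg.CCCCCCCC.
................................................gWWWWWWWWWWWWWWWWWWWggg.CCCC.C.C
.............................C...C...............gWWWWWWWWWWWWWWWWWWgggg....C.gg
..............................CCCCCCCC...CC.......gWWWWWWWWWWWWWWWWWWggg...ggggg
............................CCCCCCC.g..CCCCCCCC...gWWWWWWWWWWWWWWWWWWWgggggggggg
............................CCCCCCC.ggCCCCCCC.C....gWWWWWWWWWWWWWWWWWWWggggggggg
...........................CCCCCCCCCCCCCCCCCCC......gWWWWWWWWW
[... 1505 characters left out ...]
.......................................gWWWWWggggggg
................................................................gWWWWggggggggggg
..............................................................gWWWgggggggggggggg
............................................................gWWggggggggggggggggg
..........................................................gWWggggggggggggggggggg
........................................................gWWggggggggggggggggggggg
.......................................................gWWgggggggggggggggggggggg
.....................................................gWWgggggggggggggggggggggggg
....................................................gWWggggggggggggggggggggggggg
```

Block 2 slipped out during the lift and landed copper up near (0.49,0.10). I move over block 1 and measure both.

```bash
python3 - <<'E'
from h import *
go([.4504,.2727,.1],124)
E
```

```text
shift [0.438 0.314 0.072] turn 0.071 yaw now 130.4
```

```bash
python3 -m crank '0.146 0.105 0 0 1;0.146 0.105 0 0 1;0.146 0.104 0 0 1;0 0 0.07 0.071 1;0 0 0 0 1;0 0 0 0 1'
python3 - <<'E'
from h import *
t=cams.camera('top'); hsv=cv2.cvtColor(t['img'],cv2.COLOR_BGR2HSV)
m=cv2.inRange(hsv,(4,130,140),(11,190,255)); m[:170]=0;m[290:]=0;m[:,:145]=0;m[:,262:]=0; m=cv2.morphologyEx(m,cv2.MORPH_OPEN,np.ones((3,3)))
n,l,st,q=cv2.connectedComponentsWithStats(m)
for i in range(1,n):
    if st[i,4]>60:
        c,_=cv2.findContours((l==i).astype('uint8'),cv2.RETR_EXTERNAL,2); r=cv2.minAreaRect(c[0]); P=np.array([onz(t,x,.02)[:2] for x in cv2.boxPoints(r)]); e=np.roll(P,-1,0)-P
        print(q[i].round(1),st[i].tolist(),onz(t,q[i],.02)[:2].round(4),np.linalg.norm(e,axis=1).round(4),(np.degrees(np.arctan2(e[:,1],e[:,0]))%90).round(1))
amap(t,[.485,.1,.02],18)
s=read_state(); print(s['ee_pos']); go([.4504,.2727,.012],124)
E
```

```text
time: 40.65
ee_pos: [0.4505, 0.272, 0.1003]
eef_rot: [0.469, 0.883, -0.0, -0.0]
ft_force: [0.6, 0.2, 1.0]
width: 0.0871
grip_force: 0.0
[226.9 200.5] [220, 193, 15, 16, 218] [0.605  0.1198] [0.0383 0.0408 0.0381 0.0409] [88.9 89.7 89.  89.9]
[226.9 240.5] [217, 230, 21, 21, 273] [0.4968 0.1203] [0.0463 0.0467 0.0462 0.0466] [52.4 52.6 52.4 52.8]
(np.int64(234), np.int64(244))
........................................................................
........................................................................
........................................................................
........................................................................
........................................................................
........................................................................
........................................................................
........................................................................
........................................................................
................................................................
[... 1292 characters left out ...]
..............................
........................................................................
........................................................................
........................................................................
........................................................................
........................................................................
........................................................................
........................................................................
........................................................................
[0.45081358 0.27189955 0.10059135]
shift [0.005 0.001 0.443] turn 0.001 yaw now 124.1
```

```bash
python3 -m crank '0.005 0 0.15 0 1;0 0 0.15 0 1;0 0 0.13 0 1;0 0 0 0 1;0 0 0 0 -0.5;0 0 0 0 -0.5;0 0 0 0 -0.5;0 0 0 0 -0.5;0 0 0 0 -0.5;0 0 0 0 -0.5' 8
python3 -m crank '0 0 0 0 -0.5;0 0 0 0 -0.5;0 0 0 0 -0.5;0 0 0 0 -0.5;0 0 -0.03 0 -0.5;0 0 -0.05 0 -0.5;0 0 -0.07 0 -0.5;0 0 -0.07 0 -0.5;0 0 -0.05 0 -0.5;0 0 0 0 -0.5'
python3 - <<'E'
from h import *
s=read_state(); d=cams.camera('side'); amap(d,s['ee_pos']-np.array([0,0,.01]),20)
E
```

```text
time: 41.7
ee_pos: [0.45, 0.2735, 0.0146]
eef_rot: [0.47, 0.883, 0.0, 0.0]
ft_force: [0.0, -0.2, 0.9]
width: 0.0469
grip_force: 0.0
time: 42.7
ee_pos: [0.4508, 0.274, 0.0702]
eef_rot: [0.47, 0.883, 0.001, 0.001]
ft_force: [0.2, 0.7, -1.6]
width: 0.0435
grip_force: 8.0
(np.int64(183), np.int64(151))
KKKKKKKKKKKKKKKKKKKKKKKK.g...KKKKKKKK....KKKKKKKK...............................
KKKKKKKKKKKKKKKKKKKKKKKKggg..KKKKKKK.....KKKKKKKK...............................
KKKKKKKKKKKKKKKKKKKKKKKgggg..KKKKK.......KKKKKKKK...............................
KKKKKKKKKKKKKKKKKKKKKKggKK....KKK........KKKKKKKK...............................
KKKKKKKKKKKKKKKKKKKKKKgKKK...KKK..........KKKKKKK...............................
KKKKKKKKKKKKKKKKKKKKKKKKKKKKKKK...........KKKKKKK...............................
..KKKKKKKKKKKKKKKKKKKK.KKKKKKKKK..........KKKKKKK...............................
.....KKKKKKKKKKKgKKKK...KKKKKKKK..........KKKKKKK...............................
.......KKKKKKKKKKKKKK...KKKKKKKKK.........KKKKKKK...............................
..........KKKKKKKKKKKK..KKKKKKKKKKK.......KKKKKKK......................
[... 1739 characters left out ...]
...............................................WWWWW
...........................................................................gWWWW
............................................................................gWWW
.............................................................................WWW
.............................................................................gWW
..............................................................................gW
...............................................................................W
...............................................................................g
................................................................................
```

Block 1 is held, still flat. Easing the grip so that it can swing.

```bash
python3 -m crank '0 0 0 0 -0.5;0 0 0 0 -0.5;0 0 0 0 -0.5' 5 | head -2; python3 - <<'E'
from h import *
s=read_state(); d=cams.camera('side'); u,v=proj(d,[s['ee_pos']-np.array([0,0,.01])])[0].astype(int)
h=cv2.cvtColor(d['img'],cv2.COLOR_BGR2HSV).astype(int)[v-20:v+25,u-25:u+20]; print('copper',((h[...,0]<=9)&(h[...,1]>105)&(h[...,2]>70)).sum())
E
python3 -m crank '0 0 0 0 -0.5;0 0 0 0 -0.5;0 0 0 0 -0.5' 3.5
python3 - <<'E'
from h import *
s=read_state(); d=cams.camera('side'); amap(d,s['ee_pos']-np.array([0,0,.02]),20)
E
```

```text
time: 43.05
ee_pos: [0.4496, 0.2733, 0.0679]
copper 33
time: 43.4
ee_pos: [0.4498, 0.2735, 0.0683]
eef_rot: [0.47, 0.883, -0.0, -0.0]
ft_force: [0.4, -0.0, -1.5]
width: 0.044
grip_force: 3.5
(np.int64(183), np.int64(155))
KKKKKKKKKKKKKKKKKKKKKKggKK...KKK.........KKKKKKKK...............................
KKKKKKKKKKKKKKKKKKKKKKKKKK..KKK..........KKKKKKKK...............................
KKKKKKKKKKKKKKKKKKKKKKKKKKKKKKK...........KKKKKKK...............................
..KKKKKKKKKKKKKKKKKKK..KKKKKKKKK..........KKKKKKK...............................
.....KKKKKKKKKKKgKKKK..KKKKKKKKK..........KKKKKKK...............................
........KKKKKKKKKKKKK...KKKKKKKKK.........KKKKKKK...............................
...........KKKKKKKKKKK..KKKKKKKKK.........KKKKKKK...............................
.............KKKKKKKKK...KKKKKKKK.........KKKKKKKK..............................
................KKKKKK...KKKKKKKK.........KKKKKKKK..............................
...................KK.....KKKKKKK.........KKKKKKKK..............................
..........................KKKKKKK.......KKKKKKK.....................
[... 1661 characters left out ...]
.................................................gWW
..............................................................................gW
...............................................................................W
...............................................................................g
................................................................................
................................................................................
................................................................................
................................................................................
................................................................................
```

Block 1 has swung down, its copper face now visible at (223,152) facing the camera. Grip firmer and carry it to the tray.

```bash
python3 -m crank '0 0 0 0 -0.5;0 0 0 0 -0.5;0 0 -0.05 0 -0.5;0 0 -0.05 0 -0.5;0 0 0 0 -0.5' 15
python3 - <<'E'
from h import *
go([.6,.232,.09],92)
E
```

```text
time: 43.95
ee_pos: [0.4507, 0.2742, 0.0902]
eef_rot: [0.47, 0.883, 0.001, 0.001]
ft_force: [0.2, 0.6, -1.3]
width: 0.043
grip_force: 15.0
shift [-0.592  0.501  0.003] turn 0.355 yaw now 124.0
```

```bash
python3 -m crank '-0.148 0.125 0 0 -0.5;-0.148 0.125 0 0 -0.5;-0.148 0.125 0 0 -0.5;-0.148 0.125 0 0 -0.5;0 0 0 0.089 -0.5;0 0 0 0.089 -0.5;0 0 0 0.089 -0.5;0 0 0 0.089 -0.5;0 0 0 0 -0.5' 15
python3 - <<'E'
from h import *
s=read_state(); d=cams.camera('side'); amap(d,s['ee_pos']-np.array([0,0,.02]),19); go([.6,.232,.05],92)
E
```

```text
time: 44.85
ee_pos: [0.5991, 0.2311, 0.0886]
eef_rot: [0.696, 0.718, 0.0, 0.0]
ft_force: [-1.3, 0.5, -1.5]
width: 0.0431
grip_force: 15.0
(np.int64(242), np.int64(143))
......KKKK.............KKKKKKK...............KKKKKK.........................
.......KK..............KKKKKKK...............KKKKKK.........................
........................KKKKKK...............KKKKK..........................
........................KKKKKK...............KKKKK..........................
.........................KKKKK...............KKKKK..........................
.........................KKKKK...............KKKKK..........................
.........................KKKKK...............KKKKK..........................
..........................KKKK...............KKKKK..........................
..........................KKKKK..............KKKKK..........................
..........................KKKK...........KKKKKKKKK..........................
..........................KKKKK......KKKKKKKKKKKKK..........................
..........................KKKKK..KKKKKKKKKKKKKKKKK..........................
.......
[... 1344 characters left out ...]
WWWWWWWWWWWWWWWWWWWW..............
........gWWWWWWWWWWWWWWWWWWWWWWWWWWWWWWWWWWWWWWWWWWWWWWWWWWWgWg.............
.........WWWWWWWWWWWWWWWWWWWWWWWWWWWWWWWWWWWWWWWWWWWWWWWWWWWWgW.............
.........ggWWWWWWWWWWWWWWWWWWWWWWWWWWWWWWWWWWWWWWWWWWWWWWWWWWWgWg...........
..........ggWWWWWWWWWWWWWWWWWWWWWWWWWWWWWWWWWWWWWWWWWWWWWWWWWWWgWg..........
...........gWWWWWWWWWWWWWWWWWWWWWWWWWWWWWWWWWWWWWWWWWWWWWWWWWWWggWg.........
...........ggWWWWWWWWWWWWWWWWWWWWWWWWWWWWWWWWWWWWWWWWWWWWWWWWWWWWgWg........
............ggWWWWWWWWWWWWWWWWWWWWWWWWWWWWWWWWWWWWWWWWWWWWWWWWWWWggW........
.............ggWWWWWWWWWWWWWWWWWWWWWWWWWWWWWWWWWWWWWWWWWWWWWWWWWWWgWW.......
shift [0.004 0.005 0.193] turn 0.001 yaw now 92.1
```

```bash
python3 -m crank '0.004 0.005 0.1 0 -0.5;0 0 0.09 0 -0.5;0 0 0 0 -0.5;0 0 0 0 -0.5' 6 
python3 -m crank '0 0 0.02 0 -0.5;0 0 0.02 0 -0.5;0 0 0 0 -0.5' | head -4
python3 -m crank '0 0 0.02 0 -0.5;0 0 0 0 -0.5' | head -4
```

```text
time: 45.3
ee_pos: [0.5996, 0.2319, 0.05]
eef_rot: [0.695, 0.719, -0.0, -0.0]
ft_force: [0.1, 0.5, -0.2]
width: 0.0434
grip_force: 6.0
time: 45.6
ee_pos: [0.6008, 0.2318, 0.043]
eef_rot: [0.695, 0.719, 0.001, 0.001]
ft_force: [1.7, 0.1, 2.1]
time: 45.8
ee_pos: [0.6009, 0.2316, 0.039]
eef_rot: [0.695, 0.719, 0.001, 0.001]
ft_force: [1.1, -1.2, 3.7]
```

```bash
python3 -m crank '0.02 0 0 0 -0.5;0.02 0 0 0 -0.5;0.02 0 0 0 -0.5;0.02 0 0 0 -0.5;0.02 0 0.005 0 -0.5;0.02 0 0.005 0 -0.5;0.02 0 0.005 0 -0.5;0 0 0 0 -0.5' 5
python3 - <<'E'
from h import *
s=read_state(); d=cams.camera('side'); amap(d,s['ee_pos']-np.array([0,0,.01]),17); 
E
```

```text
time: 46.6
ee_pos: [0.5985, 0.2612, 0.0352]
eef_rot: [0.695, 0.719, 0.0, -0.0]
ft_force: [1.1, 1.2, 2.9]
width: 0.0438
grip_force: 5.0
(np.int64(239), np.int64(151))
..KKKKKKgg.......KKKKKKKK................KKKKKK.....................
..KKKKK...........KKKKKKK................KKKKK......................
...KKKK.............KKKKKK...............KKKKK......................
....KKKK............KKKKKK...............KKKKK......................
....KKK.............KKKKKK...............KKKKK......................
.....KK..............KKKKK...............KKKKK.g....................
.....................KKKKKK..............KKKKKgWWg..................
......................KKKKK..............KKKKKgWWWg.................
......................KKKKK...........gKKKKKKKgWWWW.................
......................KKKKK........gKKKKKKKKKKgWWWWW................
.......................KKKK....gKKKKKKKK....KKgWWWWWg...............
.......................KKKKKKKKKKKKK....CCC.KKgWWWWWWg..............
......................gKKKKKKKKKK...CCCC.CC.KKgWWWWWgW..............
..................ggWWgKKKKKK...CCCCC
[... 711 characters left out ...]
WWWWgWg...
..........gWWWWWWWWWWWWWWWWg..CCC.CCCCCCCC.ggWWWWWWWWWWWWWWWWWWWWg..
..........ggWWWWWWWWWWWWWWWg.CCCCCCCCC..ggWWWWWWWWWWWWWWWWWWWWWWWWg.
...........ggWWWWWWWWWWWWWWWgCCCCCC.ggWWWWWWWWWWWWWWWWWWWWWWWWWWWWW.
............ggWWWWWWWWWWWWWWWgCC.ggWWWWWWWWWWWWWWWWWWWWWWWWWWWWWWWWW
.............gWWWWWWWWWWWWWWWWggWWWWWWWWWWWWWWWWWWWWWWWWWWWWWWWWWWWW
.............ggWWWWWWWWWWWWWWWWWWWWWWWWWWWWWWWWWWWWWWWWWWWWWWWWWWWWW
..............ggWWWWWWWWWWWWWWWWWWWWWWWWWWWWWWWWWWWWWWWWWWWWWWWWWWWW
...............gWWWWWWWWWWWWWWWWWWWWWWWWWWWWWWWWWWWWWWWWWWWWWWWWWWWW
...............ggWWWWWWWWWWWWWWWWWWWWWWWWWWWWWWWWWWWWWWWWWWWWWWWWWWW
................ggWWWWWWWWWWWWWWWWWWWWWWWWWWWWWWWWWWWWWWWWWWWWWWWWWW
```

```bash
python3 -m crank '0.02 0 0.01 0 -0.5;0.02 0 0.01 0 -0.5;0.02 0 0.015 0 -0.5;0.02 0 0.015 0 -0.5;0 0 0 0 -0.5' 4
python3 - <<'E'
from h import *
s=read_state(); d=cams.camera('side'); amap(d,s['ee_pos']-np.array([0,0,.01]),17); 
E
```

```text
time: 47.15
ee_pos: [0.5979, 0.2766, 0.0247]
eef_rot: [0.695, 0.719, -0.0, -0.0]
ft_force: [-0.1, -0.3, 0.3]
width: 0.0442
grip_force: 4.0
(np.int64(238), np.int64(152))
.KKKKKKg.........KKKKKKK................KKKKK.......................
..KKKKK..........K.KKKKK................KKKKK.......................
...KKKK............KKKKKK...............KKKKK.......................
...KKKK............KKKKKK...............KKKKK.......................
....KKK.............KKKKKK..............KKKKK...g...................
.....K..............KKKKKK.............K..KKKgWWWWg.................
.....................KKKKK.........KK....CKKKgWWWWWg................
.....................KKKKK......K....CCCCC.KKgWWWWgW................
.....................KKKKK..KK...CCCCCCCCC.KgWWWWWWgW...............
......................KKKKK..CCC...CCCCCCCCKgWWWWWWWgW..............
......................KKKK.CCCCCCCCCCCCCCCCKKgWWWWWWgWW.............
......................KKKK.CCCCCCCCCCCC.CC..KgWWWWWWWgWg............
...................ggWKKKKKCC..CCCCCCCC.C...KgWWWWWWWWggg...........
................gWWWWgKKKKK.CCCCC
[... 715 characters left out ...]
WWWWWWWWg.
...........ggWWWWWWWWWWWWWWWggCCC.ggWWWWWWWWWWWWWWWWWWWWWWWWWWWWWWWg
............ggWWWWWWWWWWWWWWWWWgWWWWWWWWWWWWWWWWWWWWWWWWWWWWWWWWWWWW
.............ggWWWWWWWWWWWWWWWWWWWWWWWWWWWWWWWWWWWWWWWWWWWWWWWWWWWWW
..............ggWWWWWWWWWWWWWWWWWWWWWWWWWWWWWWWWWWWWWWWWWWWWWWWWWWWW
..............ggWWWWWWWWWWWWWWWWWWWWWWWWWWWWWWWWWWWWWWWWWWWWWWWWWWWW
...............ggWWWWWWWWWWWWWWWWWWWWWWWWWWWWWWWWWWWWWWWWWWWWWWWWWWW
................gWWWWWWWWWWWWWWWWWWWWWWWWWWWWWWWWWWWWWWWWWWWWWWWWWWW
................gggWWWWWWWWWWWWWWWWWWWWWWWWWWWWWWWWWWWWWWWWWWWWWWWWW
.................ggWWWWWWWWWWWWWWWWWWWWWWWWWWWWWWWWWWWWWWWWWWWWWWWWW
..................ggWWWWWWWWWWWWWWWWWWWWWWWWWWWWWWWWWWWWWWWWWWWWWWWW
```

```bash
python3 -m crank '0.01 0 0.02 0 -0.5;0.005 0 0.02 0 -0.5;0 0 0 0 0.2;0 0 0 0 0.4;0 0 0 0 0.6;0 0 0 0 0.6;0 0 -0.2 0 0.6;0 0 -0.2 0 1;-0.2 0 0 0 1;0 0 0 0 1' 4
python3 - <<'E'
from h import *
d=cams.camera('side');t=cams.camera('top'); hsv=cv2.cvtColor(t['img'],cv2.COLOR_BGR2HSV)
m=cv2.inRange(hsv,(4,130,140),(11,190,255)); m[:170]=0;m[290:]=0;m[:,:145]=0;m[:,262:]=0; m=cv2.morphologyEx(m,cv2.MORPH_OPEN,np.ones((3,3)))
n,l,st,q=cv2.connectedComponentsWithStats(m)
for i in range(1,n):
    if st[i,4]>60:print(q[i].round(1),st[i].tolist(),onz(t,q[i],.02)[:2].round(4))
amap(d,[.6,.265,.02],16); go([.497,.1205,.1],142.5)
E
```

```text
time: 48.2
ee_pos: [0.6021, 0.2334, 0.0982]
eef_rot: [0.697, 0.717, -0.0, 0.002]
ft_force: [0.6, -1.6, -1.0]
width: 0.0837
grip_force: 0.0
[226.9 200.5] [220, 193, 15, 16, 218] [0.605  0.1198]
[229.5 238.1] [222, 230, 16, 18, 163] [0.5032 0.1133]
(np.int64(240), np.int64(152))
................KKKK............................................
.................KKK............................................
..................K.............................................
............................................g...................
.........................................gWWWWg.................
.....................................ggWWWWWWWWg................
..............................CC..gWWWWWWWWWWWWW................
..........................CCCCC.C.WWWWWWWWWWWWWWW...............
......................CCCCCCCCCCCC.WWWWWWWWWWWWWWW..............
..................CCCCCCCCCCCC.ggCCgWWWWWWWWWWWWWWW.............
..................CCCCCCCCCCCCC..CCCWWWWWWWWWWWWWWWg............
...............ggWCCCC.g.CCCCCCCCCCCCWWWWWWWWWWWWWWWg...........
............gWWWWW..CC...CCCCCCCCCCCC.WWWW
[... 611 characters left out ...]
....gWWWWWWWWWWWWWWWgggWWWWWWWWWWWWWWWWWWWWWWWWWWWWWWWWWWgW..
.......ggWWWWWWWWWWWWWWWWWWWWWWWWWWWWWWWWWWWWWWWWWWWWWWWWWWWggW.
........ggWWWWWWWWWWWWWWWWWWWWWWWWWWWWWWWWWWWWWWWWWWWWWWWWWWWWgW
.........ggWWWWWWWWWWWWWWWWWWWWWWWWWWWWWWWWWWWWWWWWWWWWWWWWWWWWW
..........gWWWWWWWWWWWWWWWWWWWWWWWWWWWWWWWWWWWWWWWWWWWWWWWWWWWWW
..........ggWWWWWWWWWWWWWWWWWWWWWWWWWWWWWWWWWWWWWWWWWWWWWWWWWWWW
...........ggWWWWWWWWWWWWWWWWWWWWWWWWWWWWWWWWWWWWWWWWWWWWWWWWWWW
............ggWWWWWWWWWWWWWWWWWWWWWWWWWWWWWWWWWWWWWWWWWWWWWWWWWW
............gggWWWWWWWWWWWWWWWWWWWWWWWWWWWWWWWWWWWWWWWWWWWWWWWWW
.............ggWWWWWWWWWWWWWWWWWWWWWWWWWWWWWWWWWWWWWWWWWWWWWWWWW
shift [-0.568 -0.534 -0.013] turn -0.564 yaw now 91.8
```

Block 1 now lies copper up in the tray, face around (235,148) in the side view. Next I move block 2 from the bench into the gap at the tray's middle.

```bash
python3 -m crank '-0.142 -0.134 0 0 0.5;-0.142 -0.134 0 0 0.5;-0.142 -0.134 0 0 0.5;-0.142 -0.133 0 0 0.5;0 0 0 -0.094 0.5;0 0 0 -0.094 0.5;0 0 0 -0.094 0.5;0 0 0 -0.094 0.5;0 0 0 -0.094 0.5;0 0 0 -0.094 0.5' 20
python3 -m crank '0 0 0 0 0.5;0 0 0 0 0.5'|head -2
python3 - <<'E'
from h import *
go([.497,.1205,.0125],142.5)
s=read_state(); w=cams.camera('wrist'); hsv=cv2.cvtColor(w['img'],cv2.COLOR_BGR2HSV)
m=cv2.inRange(hsv,(3,110,120),(11,190,255)); m=cv2.morphologyEx(m,cv2.MORPH_OPEN,np.ones((5,5))); n,l,st,q=cv2.connectedComponentsWithStats(m)
for i in range(1,n):
    if st[i,4]>400: print(q[i].round(1),st[i].tolist(),onz(w,q[i],.02,s)[:2].round(4))
print(proj(w,[[.497,.1205,.02]],s))
E
```

```text
time: 49.3
ee_pos: [0.4962, 0.1229, 0.0972]
eef_rot: [0.316, 0.949, 0.0, -0.0]
ft_force: [-0.3, -0.6, -0.4]
width: 0.0655
grip_force: 0.0
time: 49.5
ee_pos: [0.4963, 0.1225, 0.0971]
shift [-0.009 -0.006  0.423] turn -0.0 yaw now 142.5
[542.9 191. ] [517, 152, 43, 75, 1948] [0.5942 0.2868]
[271.2 219.4] [242, 192, 63, 59, 2911] [0.492  0.1189]
[342.8 323.6] [324, 308, 38, 26, 546] [0.5921 0.1115]
[[277.32484128 223.44859209]]
```

```bash
python3 -m crank '-0.006 -0.01 0.15 0 0.5;0 0 0.15 0 0.5;0 0 0.1 0 0.5;0 0 0 0 0.5;0 0 0 0 -0.5;0 0 0 0 -0.5;0 0 0 0 -0.5;0 0 0 0 -0.5;0 0 0 0 -0.5;0 0 0 0 -0.5'
python3 -m crank '0 0 0 0 -0.5;0 0 0 0 -0.5;0 0 -0.1 0 -0.5;0 0 -0.1 0 -0.5;0 0 -0.1 0 -0.5;0 0 0 0 -0.5'
python3 - <<'E'
from h import *
t=cams.camera('top')
hsv=cv2.cvtColor(t['img'],cv2.COLOR_BGR2HSV)
m=cv2.inRange(hsv,(4,130,140),(11,190,255)); m[:170]=0;m[290:]=0;m[:,:145]=0;m[:,262:]=0; n,l,st,q=cv2.connectedComponentsWithStats(m)
for i in range(1,n):
    if st[i,4]>60:print(q[i].round(1),st[i].tolist(),onz(t,q[i],.02)[:2].round(4))
go([.603,.195,.08],92)
E
```

```text
time: 50.55
ee_pos: [0.4969, 0.1196, 0.0181]
eef_rot: [0.32, 0.947, 0.0, 0.001]
ft_force: [-1.7, -0.8, 6.8]
width: 0.0431
grip_force: 20.0
time: 51.15
ee_pos: [0.4977, 0.12, 0.0796]
eef_rot: [0.32, 0.947, 0.001, 0.002]
ft_force: [0.5, 0.3, -0.5]
width: 0.0431
grip_force: 20.0
[226.9 200.4] [220, 193, 15, 16, 222] [0.6054 0.1198]
[164.1 204.8] [157, 197, 15, 16, 220] [0.5964 0.2932]
shift [-0.192  0.622 -0.008] turn 0.563 yaw now 142.7
```

```bash
python3 -m crank '-0.038 0.128 0 0 -0.5;-0.038 0.128 0 0 -0.5;-0.038 0.128 0 0 -0.5;-0.038 0.128 0 0 -0.5;-0.01 0.128 0 0.09 -0.5;0 0 0 0.095 -0.5;0 0 0 0.095 -0.5;0 0 0 0.095 -0.5;0 0 0 0.095 -0.5;0 0 0 0.093 -0.5'
python3 -m crank '0 0 0 0 -0.5;0 0 0 0 -0.5'|head -1
python3 - <<'E'
from h import *
print(read_state()['ee_pos']);go([.603,.206,.0225],92)
E
```

```text
time: 52.2
ee_pos: [0.599, 0.2013, 0.0758]
eef_rot: [0.697, 0.717, -0.001, -0.0]
ft_force: [0.2, 0.4, -0.8]
width: 0.0429
grip_force: 20.0
time: 52.4
[0.5992629  0.20145428 0.07645141]
shift [0.022 0.02  0.27 ] turn 0.003 yaw now 92.3
```

```bash
python3 -m crank '0.022 0.02 0.1 0 -0.5;0 0 0.1 0 -0.5;0 0 0.04 0 -0.5;0 0 0.02 0 -0.5;0 0 0 0 -0.5;0 0 0 0 0.4;0 0 0 0 0.5;0 0 0 0 0.5;0 0 0 0 0.5;0 0 0 0 0.5'
python3 -m crank '0 0 -0.2 0 0.5;0 0 -0.2 0 0.5;0 0 -0.2 0 0.5;-0.22 0 0 0 0.5;-0.22 -0.1 0 0 0.5;-0.22 -0.1 0 0 0.5;0 -0.2 0 0 0.5;0 -0.2 0 0 0.5;0 0 0 0 0.5;0 0 0 0 0.5'
python3 - <<'E'
from h import *
t=cams.camera('top'); d=cams.camera('side')
a=cv2.resize(t['img'][165:300,145:425],None,fx=2.8,fy=2.8,interpolation=2); b=cv2.resize(d['img'][135:375,150:390],None,fx=.0+0.9,fy=.9)
b=cv2.resize(d['img'][135:375,130:390],(240,221)); 
o=np.zeros((600,784,3),'uint8'); o[:378]=a[:378,:784]; o[378:599,:240]=b; e=cv2.resize(d['img'][130:204,195:310],(340,221)); o[378:599,240:580]=e; f=cv2.resize(d['img'][275:375,230:322],(203,221)); o[378:599,580:783]=f
cv2.imwrite('pics/end.png',o)
E
```

```text
time: 53.4
ee_pos: [0.6036, 0.2062, 0.0256]
eef_rot: [0.695, 0.719, 0.0, 0.0]
ft_force: [-0.6, -0.5, 0.5]
width: 0.0644
grip_force: 0.0
time: 54.4
ee_pos: [0.4881, 0.0695, 0.1458]
eef_rot: [0.695, 0.719, -0.0, 0.001]
ft_force: [0.2, -1.3, -0.8]
width: 0.0652
grip_force: 0.0
```

View pics/end.png

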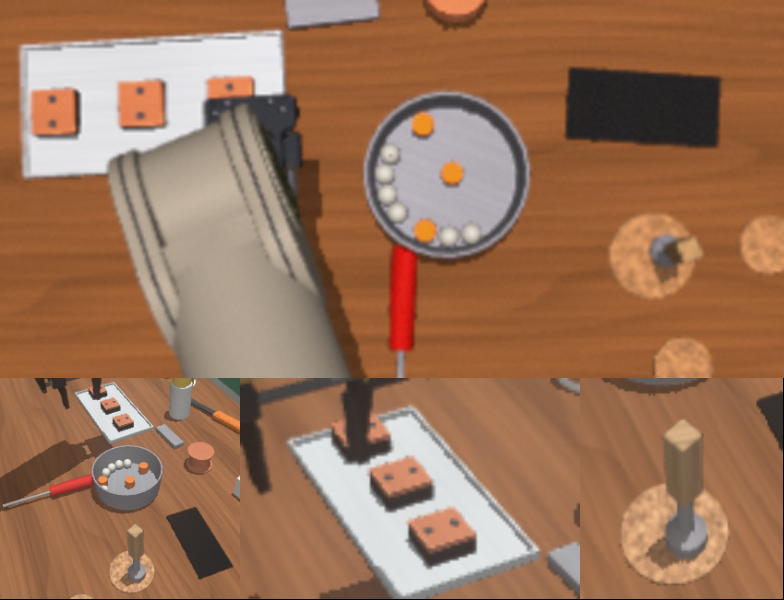

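The final picture shows three copper-up blocks flat in the tray at (55,112), (141,104) and (230,85). Six balls and three barrels are in the bowl, and the stirrer stands upright on the large pad at (663,252). Handing in.

```bash
python3 -c "
from bench import workorder
print(workorder.close_job())"
```

```text
the job is handed in; nothing more can be done
None
```

I handed the job in at about 54 s of robot time, and no verdict came back. In the last picture, all three barrels and six balls are in the bowl, the stirrer stands upright on the large pad after four rounds, and the three blocks lie flat, copper up, in the tray (block 2 flipped by luck when it slipped from the grip).

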